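Three-point check of the pouch sealer with a contact thermometer

TASK

Do the daily check of the pouch sealer's sealing bar: swing its blue pressure bar up by the black handle until it is fully open and leave it there, then take the orange contact probe out of its docking stand and press its sprung tip gently, for about a second each, on the left, the middle and then the right red mark of the sealing bar (left and right as seen from the robot). Finally hang the probe back in the stand, its stem through the eyelet and its handle resting flat on the plate. Keep the fingers off the sealing bar, and leave the green bottle, the spray can, the trigger spray and the roll of tape where they stand.

Things in the scene. Friction and masses are not known exactly. Their poses are not given: they have to be found in the camera images.
- sealer: pouch sealer on the worktop, white housing 170 (x) x 230 (y) x 62 high, fixed. Origin: centre of its underside on the worktop; x points from its front panel to its back (front towards the robot, turned by its yaw), y to its left, z up. Across its top, 12 mm in front of the origin, runs the brown sealing bar. The pressure bar's two pivot towers at the back are 94 high.
- seal_bar: brown sealing bar on the sealer, 18 wide (x), 190 long (y), its flat top 68 mm above the worktop; it carries the three red marks. Fixed to the sealer and with the same origin and axes as the sealer.
- mark_left (a point): centre of the left red mark (red dot of 9 mm in a white ring of 12 mm) on top of the sealing bar, at (-12, +65, 68) mm in the sealer's frame; axes of the sealer
- mark_middle (a point): centre of the middle red mark, at (-12, 0, 68) mm in the sealer's frame
- mark_right (a point): centre of the right red mark, at (-12, -65, 68) mm in the sealer's frame
- press_bar (a joint): angle of the pressure bar about its hinge, rad: 0 = lying on the sealing bar and covering the marks; grows as the handle swings up and back; 1.40 = fully open against its stop, standing nearly upright behind the sealing bar. Stiff hinge (0.30 N m of friction; 0.30 kg): it stays where it is left.
- press_hinge (a point): middle of the pressure bar's hinge line, at (62, 0, 80) mm in the sealer's frame; the line runs along the sealer's y
- press_handle (a point): middle of the pressure bar's black round handle, 15 thick, 132 long along the sealer's y. At joint 0 it lies 132 mm in front of and 16 above the hinge line; it swings on a circle of 133 radius. Stubs 58 mm left and right of its middle join it to the blue beam, 45 mm from its axis; 34 mm below its axis are free when closed. Pinched from above across its length it turns between the fingers.
- dock: docking stand on the trolley, fixed: black base 104 (x) x 74 (y) x 12 and behind it an upright white display unit 62 wide and 165 high whose face, 27 mm behind the origin, looks to -x. Origin: on the underside; the front (-x) looks roughly to the robot; z up. A steel plate 46 x 44, 10 thick, its top at 95 mm, stands out of the display unit and has the eyelet in it.
- eyelet (a point): centre of the eyelet's mouth: a chamfered hole of 15 mm diameter through the steel plate, at (-10, 0, 95) mm in the dock's frame, on the plate's top face; 37 mm from the face of the display unit
- probe: cordless contact thermometer, 90 g, 174 long: orange handle 98 long, square 22 x 22 with flat faces; below it a steel stem 8 thick, 60 long, then a sprung brass tip 16 long. Origin: centre of the handle's lower face (the shoulder); z along the handle, away from the tip; x, y square to its faces. It starts hanging upright in the eyelet, faces parallel to the dock's axes, top at z = 193 mm.
- probe_shoulder (a point): the probe's origin: centre of the lower face of the handle
- probe_tip (a point): end of the probe's sprung tip (7.6 mm thick), 76 mm below the shoulder on the probe's axis when not pressed
- plunger (a joint): how far the sprung tip is pushed into the stem, m: 0 = out, 0.010 = bottomed. It starts to move at 1.5 N and then takes 0.5 N more for each mm (6.5 N when bottomed).
- bottle_green: green bottle, 61 mm thick and 193 high, loose, to be left alone; origin: centre of its underside
- handpiece_oil: white spray can with a green cap, 52 mm thick and 171 high, loose, to be left alone; origin: centre of its underside
- spray_teal: trigger-spray bottle with a blue label and black head, close to the sealer's left side: 61 (x) x 127 (y) and 250 high, loose, to be left alone; origin: centre of its underside; its nozzle points to its +y
- indicator_tape: roll of tape lying flat, 96 mm across and 25 high, loose, to be left alone; origin: centre of its underside

How it is judged:
By the outcome, as a careful person would: the job done as asked, in the order asked, and still so for the second after the job is handed in, with the robot touching nothing.
It also fails if it takes over 72 s, if anything falls off the work surface, if the arm or the gripper's body presses on something with over 40 N, if the wrist force passes 120 N, or if a joint passes its speed limit or range.

ROBOT

A 6-joint arm with a two-finger parallel gripper is mounted at the origin on a cart in front of the work surface, level with it; the furniture and walls round the work are solid. World frame = base frame: x ahead of the robot, y to its left, z up, the work surface at z = 0. Lengths are in m, angles in rad, forces in N, time in s.
With the tool pointing down it reaches from about 0.25 to 0.775 m from the base axis. Payload 8.9 kg.
Tool frame: the origin (TCP) lies at the very end of the fingers, on their centre line; the grasp point (between the pads) lies 19 mm behind it; z points along the fingers, y is the line along which they close (so a half turn about z gives the same grasp; the last joint's range is limited). The gripper opens to 85 mm and grips with 20 to 120 N. Pads are 22 mm wide; open, the fingers measure 114 mm over their backs; the gripper's body (76 mm by 85 mm) begins 54 mm behind the grasp point. The pads swing forward as they close: fully open they stand 13 mm farther back than shut.
Start: joints at [-1.427, 0.291, -0.153, 1.127, 0, 1.431], TCP at [0.147, -0.504, 0.199] pointing down, gripper open.
Joint ranges: [-2.52, 2.52], [-0.91, 1.74], [-1.3, 1.37], [-1.96, 2.02], [-1.52, 1.47], [-3.14, 3.14]. Speed limits (rad/s): [2.22, 2.22, 2.79, 3.14, 3.14, 3.14].

INTERFACE

Orientations are given as a 3x3 rotation matrix whose columns are the frame's x, y, z axes.
In Python, from cell import robot gives the robot as it stands.
- The arm moves only by the tool shift_gripper, called after "Call:" as name(argument=value, ...), one argument or row to a line, values as JSON. Schema: {"type":"object","properties":{"ticks":{"type":"array","items":{"type":"array","items":{"type":"number"},"minItems":6,"maxItems":6},"minItems":1,"maxItems":12},"aperture":{"type":"number"},"squeeze":{"type":"number"},"only":{"type":"string"},"quiet":{"type":"boolean"},"lines":{"type":"string"}},"required":["ticks"],"additionalProperties":false}. ticks is a list of rows, 1 to 12 of them, each of 6 numbers: dx, dy, dz in m, then a rotation vector rx, ry, rz in rad; each row shifts and turns the commanded pose from where the row before left it, along the tool's axes as they then stand; what a row does not reach is not made up. A row lasts 1/8 s, in which the tool goes at most 0.0625 m and 0.188 rad, less where a joint would pass 70% of its speed; a pose out of reach is approached as far as the arm can. aperture is the finger opening in m, set as the call begins (left out keeps the last). The fingers move at their own pace and stop on an object; squeeze is the grip in N (left out, the last holds). Time passes only in rows, so rows that do not move let the fingers close. The tool returns the time, the measured TCP pose, the force, the opening and the grip force at its end. only (a regular expression) keeps the lines of the reply that match it, lines (a string "A,B") keeps lines A to B, and quiet returns only ok. Input that does not fit is refused with a message, and nothing moves.
- robot.state(): the state, without advancing time (a new reading comes with each control period).
- robot.grab_frame(name): name is "side" or "top" or "wrist"; returns a dict with "img" (420x560x3 uint8, red, green, blue), "K" (3x3 intrinsics, pixels), "cam_to_world" (4x4, takes a point from camera to world coordinates). Camera axes: x right, y down, z forward; pixel columns grow to the right and rows downward; lengths in m; the calibration is good to about 2 mm. A picture is of the moment at which its call begins. There is no depth.
- robot.job_done(): hands the job in; it is judged then, once.
The state is a dict: "clock": time; "joint_pos": joint angles; "dq": joint speeds; "tau": joint torques, N m; "eef_pos": TCP position; "tool_rot": TCP orientation; "contact_force": force on the tool from outside, world axes, zero at the start; "moment": the same for the moment, N m; "grip_width": finger opening in m; "finger_force": force on a finger pad.
Only numpy, scipy, OpenCV 4.12 (cv2) and the standard library are available. Lean on these libraries where they do the work, as an engineer would, in place of code of your own. Each camera call takes 0.05 s, during which the arm holds its last target. There are 200 camera calls.

## Working session

There is one attempt and no reset: what is moved stays moved. The work goes in short steps, Python scripts to look and compute and a tool call to move; the robot and the scene stay as the last step left them, time stands still between calls to the robot, and variables do not carry over. Pictures are saved under pics/ and viewed, at most 10 in all, crops included, and the job is handed in when it is done.

```bash
ls; mkdir -p pics; cat > h.py <<'E'
import numpy as np, cv2
from cell import robot
def grab(n,fn=None):
    f=robot.grab_frame(n)
    if fn: cv2.imwrite('pics/'+fn,cv2.cvtColor(f['img'],cv2.COLOR_RGB2BGR))
    return f
def ray(f,px):
    K=np.array(f['K']);T=np.array(f['cam_to_world'])
    d=T[:3,:3]@np.linalg.solve(K,[px[0],px[1],1.]);return T[:3,3],d/np.linalg.norm(d)
def onz(f,px,z):
    o,d=ray(f,px);return o+d*(z-o[2])/d[2]
def tri(rs):
    A=sum(np.eye(3)-np.outer(d,d) for o,d in rs);b=sum((np.eye(3)-np.outer(d,d))@o for o,d in rs)
    p=np.linalg.solve(A,b);return p,[float(np.linalg.norm((np.eye(3)-np.outer(d,d))@(p-o))) for o,d in rs]
def proj(f,p):
    T=np.linalg.inv(np.array(f['cam_to_world']));c=np.array(f['K'])@(T[:3,:3]@np.array(p)+T[:3,3]);return c[:2]/c[2]
E
python3 - <<'E'
from h import *
import pickle
F={n:grab(n) for n in('side','top','wrist')}
pickle.dump(F,open('f0.pkl','wb'))
for n in F: print(n,np.round(F[n]['cam_to_world'],3).tolist(),np.round(F[n]['K'],0).tolist())
cv2.imwrite('pics/a_top.png',F['top']['img'][:,:,::-1]);cv2.imwrite('pics/a_side.png',F['side']['img'][:,:,::-1])
print(robot.state())
E
```

```text
cell.py
pics
side [[-0.998, -0.029, 0.047, 0.429], [-0.055, 0.451, -0.891, 1.428], [0.005, -0.892, -0.452, 0.746], [0.0, 0.0, 0.0, 1.0]] [[446.0, 0.0, 284.0], [0.0, 446.0, 211.0], [0.0, 0.0, 1.0]]
top [[0.01, -0.99, 0.139, 0.303], [-1.0, -0.01, 0.004, 0.116], [-0.003, -0.139, -0.99, 1.545], [0.0, 0.0, 0.0, 1.0]] [[427.0, 0.0, 273.0], [0.0, 427.0, 214.0], [0.0, 0.0, 1.0]]
wrist [[0.28, -0.923, -0.264, 0.214], [-0.96, -0.269, -0.076, -0.484], [-0.001, 0.275, -0.961, 0.374], [0.0, 0.0, 0.0, 1.0]] [[327.0, 0.0, 278.0], [0.0, 327.0, 206.0], [0.0, 0.0, 1.0]]
{'clock': 0.15, 'joint_pos': array([-1.42733301e+00,  2.91148686e-01, -1.53954525e-01,  1.12669906e+00,
       -2.71006592e-05,  1.43151728e+00]), 'dq': array([-2.06438185e-03, -1.70745917e-03,  1.99120212e-03, -5.67802873e-04,
       -7.51066935e-05,  3.58601253e-04]), 'tau': array([ 1.01221238e-03, -5.37366164e+01,  3.31522250e+01,  1.14472822e-02,
       -1.53446495e-04,  1.43444015e-05]), 'eef_pos': array([ 0.14642149, -0.50378442,  0.1987648 ]), 'tool_rot': array([[ 9.60293963e-01,  2.78990099e-01, -1.70643455e-04],
       [ 2.78990128e-01, -9.60293458e-01,  9.91732870e-04],
       [ 1.12815858e-04, -9.99962928e-04, -9.99999494e-01]]), 'contact_force': array([ 0.66860477,  0.3656332 , -0.47104109]), 'moment': array([-0.00057248, -0.03150331,  0.03054548]), 'finger_force': 0.0, 'grip_width': 0.08540240455419287}
```
View pics/a_top.png

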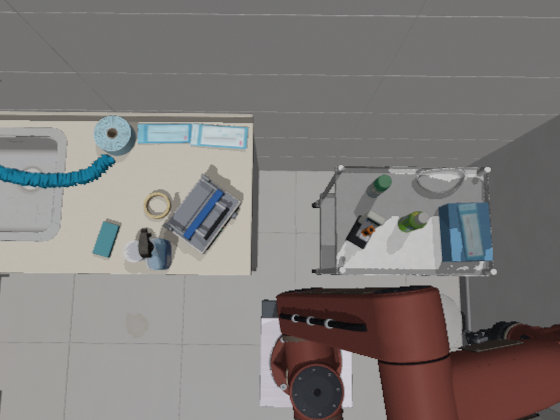

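View pics/a_side.png

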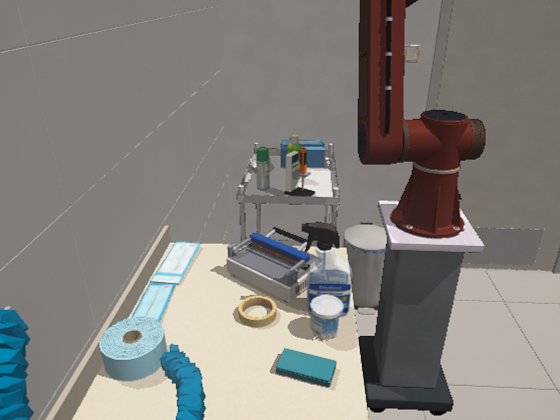

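Top view: sealer around px (203,214) with its blue bar at about (205,214), dock with orange probe near (367,230), green bottle (412,222), can (382,185), trigger spray (150,248) and tape (157,205). The side view shows the same, with the bar at (280,247).

```bash
python3 - <<'E'
from h import *
import pickle
F=pickle.load(open('f0.pkl','rb'));t=F['top'];s=F['side']
for n,px,z in [('sealer',(203,214),.07),('probe',(368,230),.19),('bottle',(412,222),.1),('can',(382,183),.17),('spray',(150,245),.2),('tape',(157,205),.025),('traycornerTL',(340,170),0),('BR',(490,272),0),('tableedge',(253,270),0)]: print(n,np.round(onz(t,px,z),3))
c=t['img'][160:280,110:270][:,:,::-1];d=t['img'][160:280,300:460][:,:,::-1]
a=cv2.resize(c,None,fx=4.9,fy=4.9,interpolation=cv2.INTER_CUBIC)
cv2.imwrite('pics/b_top.png',a)
for n in F:
    f=F[n];h=cv2.cvtColor(f['img'],cv2.COLOR_RGB2HSV)
    for nm,lo,hi in [('orange',(5,170,140),(14,255,255)),('blue',(108,150,60),(120,255,255)),('red',(0,200,120),(4,255,255))]:
        m=cv2.inRange(h,lo,hi);k,l,st,ce=cv2.connectedComponentsWithStats(m)
        print(n,nm,[(st[i].tolist(),np.round(ce[i],1).tolist()) for i in range(1,k) if st[i,4]>12])
E
```

```text
sealer [0.506 0.366 0.07 ]
probe [ 0.443 -0.181  0.19 ]
bottle [ 0.481 -0.351  0.1  ]
can [ 0.601 -0.235  0.17 ]
spray [0.388 0.508 0.2  ]
tape [0.543 0.541 0.025]
traycornerTL [ 0.685 -0.124  0.   ]
BR [ 0.316 -0.656  0.   ]
tableedge [0.315 0.192 0.   ]
side orange [([303, 165, 4, 8, 16], [304.5, 168.4])]
side blue [([250, 233, 59, 29, 355], [280.9, 246.3]), ([310, 284, 40, 6, 140], [330.2, 285.8]), ([346, 295, 3, 8, 13], [347.5, 298.5])]
side red []
top orange []
top blue []
top red []
wrist orange []
wrist blue []
wrist red []
```

View pics/b_top.png

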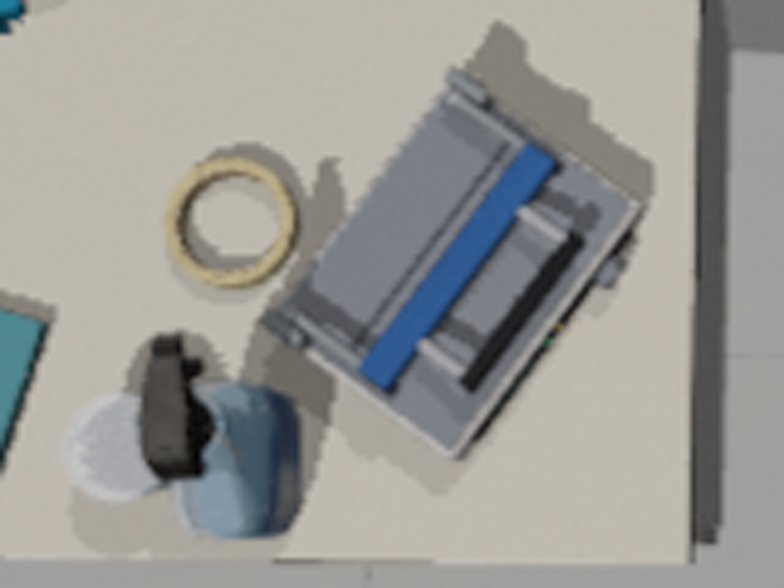

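Crop: black handle runs from crop px (470,385) to (575,238), i.e. the bar is closed; sealer yaw is about 54°. The spray stands left of it. I'll carry the wrist camera over the sealer.

```bash
cat >> h.py <<'E'
from scipy.linalg import logm,expm
from scipy.spatial.transform import Rotation as R
def Rdown(yaw):
    c,s=np.cos(yaw),np.sin(yaw);return np.array([[c,s,0],[s,-c,0],[0,0,-1.]])
def plan(pos,Rt,n=None,start=None):
    s=robot.state();A=np.eye(4);A[:3,:3]=s['tool_rot'];A[:3,3]=s['eef_pos']
    if start is not None:A=start
    B=np.eye(4);B[:3,:3]=Rt;B[:3,3]=pos
    D=np.linalg.inv(A)@B
    th=np.linalg.norm(R.from_matrix(D[:3,:3]).as_rotvec());L=np.linalg.norm(D[:3,3])
    if n is None:n=int(np.ceil(max(th/.18,L/.06,1)))
    S=np.real(expm(np.real(logm(D))/n))
    print('n',n,'row',np.round(np.r_[S[:3,3],R.from_matrix(S[:3,:3]).as_rotvec()],4).tolist(),'total t',np.round(D[:3,3],4))
    return B
def pick(px,crop): return (np.array(px)/crop[2])+np.array(crop[:2])
E
python3 - <<'E'
from h import *
import pickle
F=pickle.load(open('f0.pkl','rb'));t=F['top'];s=F['side']
L=onz(t,(205.9,238.6),.1);Rr=onz(t,(227.3,208.6),.1);print(L,Rr,np.linalg.norm(L-Rr))
d=(L-Rr);print('yaw y axis',np.arctan2(d[1],d[0]),'mid',(L+Rr)/2)
A=np.eye(4);st=robot.state();A[:3,:3]=st['tool_rot'];A[:3,3]=st['eef_pos']+[0,0,.15]
m=(L+Rr)/2
plan([m[0],m[1],.35],Rdown(np.arctan2(d[1],d[0])),start=A)
E
```

```text
[0.41776959 0.34873216 0.1       ] [0.52134444 0.27874822 0.1       ] 0.12500200772452028
yaw y axis 2.5473727545581806 mid [0.46955702 0.31374019 0.1       ]
n 15 row [0.0725, 0.0106, -0.0001, -0.0, -0.0001, -0.151] total t [ 5.384e-01 -6.949e-01 -5.000e-04]
```

Call:
shift_gripper(
  ticks=[
    [0, 0, -0.05, 0, 0, 0],
    [0, 0, -0.05, 0, 0, 0],
    [0, 0, -0.05, 0, 0, 0],
    [0.0605, 0.0088, 0, 0, 0, -0.126],
    [0.0605, 0.0088, 0, 0, 0, -0.126],
    [0.0605, 0.0088, 0, 0, 0, -0.126],
    [0.0605, 0.0088, 0, 0, 0, -0.126],
    [0.0605, 0.0088, 0, 0, 0, -0.126],
    [0.0605, 0.0088, 0, 0, 0, -0.126],
    [0.0605, 0.0088, 0, 0, 0, -0.126],
    [0.0605, 0.0088, 0, 0, 0, -0.126],
    [0.0605, 0.0088, 0, 0, 0, -0.126],
  ],
  aperture=0.04,
)

```text
clock: 1.65
eef_pos: [0.565, -0.1899, 0.3485]
tool_rot: [[0.149, 0.989, -0.001], [0.989, -0.149, 0.0], [0.0, -0.001, -1.0]]
contact_force: [0.9, 0.7, -0.2]
grip_width: 0.0401
finger_force: 0.0
```

```bash
python3 - <<'E'
from h import *
print(robot.state()['joint_pos'])
plan([.4696,.3137,.35],Rdown(2.547))
E
```

```text
[-4.46816504e-01  4.17307859e-01  4.18055768e-01  1.57233768e+00
  2.55004689e-05  1.27383902e+00]
n 9 row [0.0592, 0.0098, -0.0002, -0.0001, -0.0001, -0.1251] total t [ 0.4837 -0.1695 -0.0012]
```

Call:
shift_gripper(
  ticks=[
    [0.0592, 0.0098, 0, 0, 0, -0.125],
    [0.0592, 0.0098, 0, 0, 0, -0.125],
    [0.0592, 0.0098, 0, 0, 0, -0.125],
    [0.0592, 0.0098, 0, 0, 0, -0.125],
    [0.0592, 0.0098, 0, 0, 0, -0.125],
    [0.0592, 0.0098, 0, 0, 0, -0.125],
    [0.0592, 0.0098, 0, 0, 0, -0.125],
    [0.0592, 0.0098, 0, 0, 0, -0.125],
    [0.0592, 0.0098, 0, 0, 0, -0.125],
    [0, 0, 0, 0, 0, 0],
  ],
)

```text
clock: 2.9
eef_pos: [0.4687, 0.3152, 0.3494]
tool_rot: [[-0.829, 0.559, -0.001], [0.559, 0.829, 0.001], [0.001, 0.0, -1.0]]
contact_force: [0.8, 0.2, -0.4]
grip_width: 0.04
finger_force: 0.0
```

```bash
python3 - <<'E'
from h import *
import pickle
f=grab('wrist','c_wrist.png');pickle.dump(f,open('f1.pkl','wb'))
print(robot.state()['joint_pos'])
E
```

```text
[ 4.58940581e-01  3.47016274e-01  3.14914354e-01  1.53887398e+00
 -8.11049432e-05  1.05551622e+00]
```

View pics/c_wrist.png

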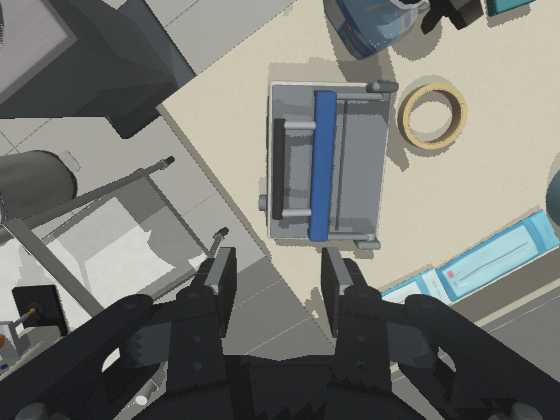

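Wrist view: black handle from (279,118) to (278,219), blue beam from (325,92) to (319,240), fingers at the bottom. Measure, then take a second view from lower down.

```bash
cat >> h.py <<'E'
def handle(f,box):
    x0,y0,x1,y1=box;im=f['img'][y0:y1,x0:x1]
    v=im.max(2);m=(v<62).astype(np.uint8)*255
    m=cv2.morphologyEx(m,cv2.MORPH_OPEN,np.ones((5,5)))
    c=max(cv2.findContours(m,0,2)[0],key=cv2.contourArea);(cx,cy),(w,h),a=cv2.minAreaRect(c)
    return np.array([cx+x0,cy+y0]),(w,h,a)
def blue(f,box):
    x0,y0,x1,y1=box;h=cv2.cvtColor(f['img'][y0:y1,x0:x1],cv2.COLOR_RGB2HSV)
    m=cv2.inRange(h,(105,130,50),(122,255,255))
    c=max(cv2.findContours(m,0,2)[0],key=cv2.contourArea);r=cv2.minAreaRect(c)
    return np.array(r[0])+[x0,y0],r[1:],cv2.boxPoints(r)+[x0,y0]
E
python3 - <<'E'
from h import *
import pickle
f=pickle.load(open('f1.pkl','rb'))
print(f['img'][169,265:300].max(1))
b=(255,85,345,248)
c,r=handle(f,b);print(c,r,onz(f,c,.096))
c,r,p=blue(f,b);print(c,r,onz(f,c,.1)); print(p.tolist())
q=[onz(f,x,.1) for x in p];print(np.round(q,4))
E
```

```text
[209 215  74 142 181 188 115 114  55  56  56  57  58  59  58  57  56  55
  53  72  94  95  95  94  99 134 135 135 136 136 135 135 135 136 134]
[278.13054848 173.97261047] (10.817835807800293, 90.1619644165039, 1.1457629203796387) [0.47590275 0.31075764 0.096     ]
[322.02407074 165.94025421] ((19.06633949279785, 149.19003295898438), 3.5035319328308105) [0.49848771 0.36461677 0.1       ]
[[307.95021057128906, 239.81329345703125], [317.0672302246094, 90.90207719802856], [336.0979309082031, 92.06721496582031], [326.9809112548828, 240.97842407226562]]
[[0.5754 0.2938 0.1   ]
 [0.4164 0.4085 0.1   ]
 [0.4306 0.4271 0.1   ]
 [0.5916 0.3149 0.1   ]]
```

Call:
shift_gripper(
  ticks=[
    [-0.05, 0, 0.04, 0, 0, 0],
    [-0.05, 0, 0.04, 0, 0, 0],
    [0, 0, 0, 0, 0, 0],
  ],
)

```text
clock: 3.32
eef_pos: [0.5531, 0.2532, 0.2669]
tool_rot: [[-0.822, 0.569, -0.006], [0.569, 0.822, -0.003], [0.003, -0.005, -1.0]]
contact_force: [-0.6, 0.8, 0.1]
grip_width: 0.04
finger_force: 0.0
```

```bash
python3 - <<'E'
from h import *
import pickle
f=grab('wrist','d_wrist.png');pickle.dump(f,open('f2.pkl','wb'))
g=pickle.load(open('f1.pkl','rb'))
p=proj(f,onz(g,(278.5,169),.096));print(p)
E
```

```text
[282.51171398  78.33903939]
```

View pics/d_wrist.png

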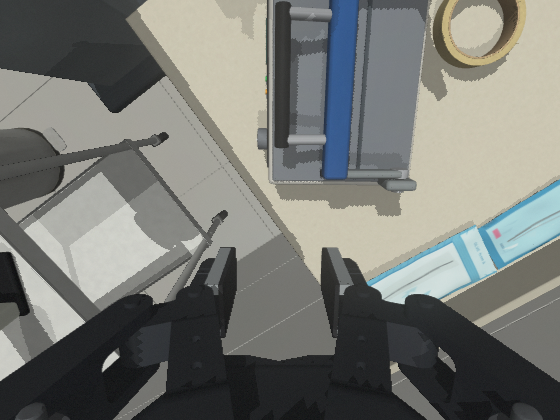

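Second view: handle from about (282,3) to (281,147), beam's right end at about (336,179), fingers at bottom. Triangulate the handle ends and beam end.

```bash
python3 - <<'E'
from h import *
import pickle
f=pickle.load(open('f1.pkl','rb'));g=pickle.load(open('f2.pkl','rb'))
def ends(f,box,th):
    x0,y0,x1,y1=box;m=(f['img'][y0:y1,x0:x1].max(2)<th)
    m=cv2.morphologyEx(m.astype(np.uint8),cv2.MORPH_OPEN,np.ones((3,3)))
    k,l,st,ce=cv2.connectedComponentsWithStats(m);i=1+np.argmax(st[1:,4])
    yy,xx=np.where(l==i);o=[]
    for r in (yy.min(),yy.max()): 
        s=abs(yy-r)<12;o.append((xx[s].mean()+x0+.0,r+y0))
    return np.array(o),len(yy)
for th in (62,75):
  a,na=ends(f,(268,105,288,226),th);b,nb=ends(g,(270,0,296,155),th);print(th,a.tolist(),na,b.tolist(),nb)
  P=[]
  for i in (0,1):
    p,e=tri([ray(f,a[i]),ray(g,b[i])]);print(np.round(p,4),np.round(e,4));P.append(p)
  d=P[0]-P[1];print('len',np.linalg.norm(d),'yaw',np.arctan2(d[1],d[0]),'mid',(P[0]+P[1])/2)
print(blue(g,(300,0,375,200))[2].tolist())
E
```

```text
62 [[278.45454545454544, 119.0], [277.04761904761904, 219.0]] 1031 [[282.19135802469134, 2.0], [280.7891156462585, 147.0]] 2126
[0.4176 0.3507 0.1059] [0.0001 0.0001]
[0.5245 0.276  0.1054] [0.0002 0.0002]
len 0.1304260011752483 yaw 2.5318402315449595 mid [0.47105244 0.31334416 0.10561602]
75 [[278.8031496062992, 119.0], [276.8861788617886, 219.0]] 1128 [[282.159509202454, 1.0], [281.0194805194805, 147.0]] 2205
[0.4177 0.3509 0.1084] [0.0001 0.0001]
[0.5245 0.276  0.1054] [0. 0.]
len 0.13051007232571957 yaw 2.5304298947349695 mid [0.47108515 0.31344384 0.10690593]
[[319.88306427001953, 177.53329467773438], [331.63794708251953, -1.7286620140075684], [358.1958770751953, 0.012847900390625], [346.4409942626953, 179.27481079101562]]
```

```bash
python3 - <<'E'
from h import *
import pickle
f=pickle.load(open('f1.pkl','rb'));g=pickle.load(open('f2.pkl','rb'))
m=[]
for ff,a,b in((f,(278.6,118.5),(277,219.5)),(g,(282.2,1.5),(281,147.5))):
    for z in (.1,):
        P,Q=onz(ff,a,z),onz(ff,b,z);d=P-Q;print(np.round((P+Q)/2,4),np.linalg.norm(d),np.arctan2(d[1],d[0]));m.append((P+Q)/2)
m=np.mean(m,0);yaw=2.531
B=plan([m[0],m[1],.17],Rdown(yaw),n=3);
x=np.array([np.cos(yaw-np.pi/2),np.sin(yaw-np.pi/2)]);y=np.array([-x[1],x[0]])
O=m[:2]+x*.070;print('mid',m,'sealer O',O,'marks',[np.round(O-.012*x+k*y,4).tolist() for k in(.065,0,-.065)])
E
```

```text
[0.4719 0.3129 0.1   ] 0.1334199989832952 2.5329020260824313
[0.4707 0.3137 0.1   ] 0.13356825830717 2.5306968818441753
n 3 row [0.0334, 0.0007, 0.0331, -0.001, -0.0007, 0.0022] total t [0.1    0.0024 0.0993]
mid [0.47129422 0.31329204 0.1       ] sealer O [0.51142894 0.37064363] marks [[0.4513, 0.3981], [0.5045, 0.3608], [0.5578, 0.3235]]
```

Call:
shift_gripper(
  ticks=[
    [0.0334, 0.0008, 0.0331, -0.001, 0, 0.002],
    [0.0334, 0.0008, 0.0331, -0.001, 0, 0.002],
    [0.0334, 0.0008, 0.0331, -0.001, 0, 0.002],
    [0, 0, 0, 0, 0, 0],
    [0, 0, 0.04, 0, 0, 0],
    [0, 0, 0.04, 0, 0, 0],
    [0, 0, 0, 0, 0, 0],
  ],
  aperture=0.04,
)

```text
clock: 4.25
eef_pos: [0.4703, 0.3153, 0.0911]
tool_rot: [[-0.822, 0.57, -0.001], [0.57, 0.822, 0.001], [0.001, 0.0, -1.0]]
contact_force: [-0.3, 0.2, 1.0]
grip_width: 0.0399
finger_force: 0.0
```

```bash
python3 - <<'E'
from h import *
plan([.4713,.3133,.08],Rdown(2.531),n=1)
E
```

```text
n 1 row [-0.0019, -0.001, 0.0111, 0.0004, -0.0013, 0.0041] total t [-0.0019 -0.001   0.0111]
```

Call:
shift_gripper(
  ticks=[
    [-0.002, -0.001, 0.011, 0, 0, 0.004],
    [0, 0, 0, 0, 0, 0],
  ],
)

```text
clock: 4.5
eef_pos: [0.4729, 0.3142, 0.0817]
tool_rot: [[-0.819, 0.573, 0.003], [0.573, 0.819, 0.003], [-0.001, 0.004, -1.0]]
contact_force: [-0.2, -0.1, 0.6]
grip_width: 0.0405
finger_force: 0.0
```

Call:
shift_gripper(
  ticks=[
    [0, 0, 0, 0, 0, 0],
    [0, 0, 0, 0, 0, 0],
    [0, 0, 0, 0, 0, 0],
    [0, 0, 0, 0, 0, 0],
  ],
  aperture=0.005,
  squeeze=30,
)

```text
clock: 5.0
eef_pos: [0.4721, 0.3142, 0.081]
tool_rot: [[-0.82, 0.573, 0.002], [0.573, 0.82, 0.003], [-0.0, 0.003, -1.0]]
contact_force: [-0.4, -0.0, 0.3]
grip_width: 0.0046
finger_force: 0.0
```

```bash
python3 - <<'E'
from h import *
import pickle
f=grab('wrist','e_wrist.png');pickle.dump(f,open('f3.pkl','wb'))
s=grab('side');c=s['img'][200:330,200:380][:,:,::-1]
cv2.imwrite('pics/e.png',np.hstack([cv2.resize(f['img'][:,:,::-1],(400,300)),cv2.resize(c,(400,300),interpolation=cv2.INTER_CUBIC)]))
E
```

```text
(no output)
```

View pics/e.png

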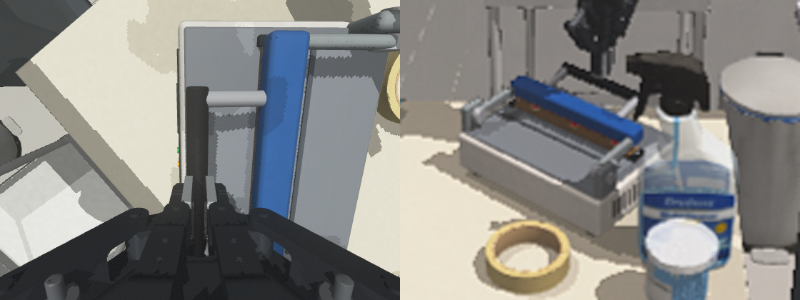

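Left half: the pads (grey, about (185,188) and (213,188)) seem to straddle the handle, but the width reads 4.6 mm. I'll check the pixel gap between the pads numerically.

```bash
python3 - <<'E'
from h import *
import pickle
f=pickle.load(open('f3.pkl','rb'))
for y in (235,248,252,258,264,272,285,300,320): print(y,f['img'][y,245:320].max(1).tolist())
s=robot.state();p=s['eef_pos'];T=s['tool_rot']
for z in (0,-.01,-.019,-.03): print(z,proj(f,p+T@[0,0,z]), proj(f,p+T@[0,.02,z]),proj(f,p+T@[0.011,.0,z]))
for z in (.085,.096,.106): print(proj(f,[.4713,.3133,z]))
g=pickle.load(open('f2.pkl','rb'));c=g['img'][240:340,200:360];print('open row280',[int(v) for v in g['img'][280,200:360].max(1)])
E
```

```text
235 [209, 207, 208, 209, 208, 200, 65, 79, 134, 172, 205, 211, 216, 221, 220, 112, 82, 57, 59, 57, 59, 59, 58, 59, 59, 60, 59, 62, 63, 63, 63, 63, 61, 57, 55, 56, 55, 55, 52, 52, 53, 50, 53, 51, 49, 55, 106, 106, 105, 105, 107, 105, 107, 108, 105, 104, 107, 106, 113, 156, 157, 157, 156, 155, 157, 157, 155, 155, 156, 154, 155, 155, 155, 155, 155]
248 [207, 208, 206, 207, 206, 201, 84, 72, 111, 165, 206, 212, 215, 195, 132, 132, 131, 131, 132, 131, 131, 131, 132, 130, 107, 57, 55, 54, 55, 60, 61, 62, 62, 60, 58, 56, 57, 53, 53, 50, 51, 51, 64, 129, 128, 129, 130, 129, 130, 129, 128, 128, 130, 129, 110, 106, 112, 155, 157, 156, 156, 156, 156, 156, 156, 158, 156, 156, 157, 156, 157, 157, 156, 156, 157]
252 [209, 208, 207, 207, 206, 201, 118, 70, 97, 162, 202, 211, 212, 151, 131, 132, 129, 131, 132, 130, 131, 130, 131, 130, 106, 55, 52, 56, 51, 54, 54, 55, 59, 59, 56, 52, 52, 51, 49, 50, 52, 52, 56, 91, 130, 130, 128, 128, 128, 129, 129, 130, 130, 127, 122, 105, 110, 155, 155, 156, 155, 155, 156, 155, 156, 156, 156, 155, 157, 156, 156, 155, 157, 155, 157]
258 [127, 66, 62, 63, 61, 63, 61,
[... 2399 characters left out ...]
108, 108, 108, 109, 108, 109, 109, 107, 87, 39, 41, 38, 41, 36, 35, 37, 36, 36, 37, 38, 36, 35, 37, 35, 38, 50, 117, 116, 116, 117, 116, 115, 116, 117, 117, 116, 117, 117, 117, 116, 117, 118, 116, 117, 117, 118, 134, 132, 117, 117, 116, 116, 116, 117, 117, 117, 117, 118, 116, 118, 118, 117, 117, 117, 117, 118, 118, 118, 117, 117, 117, 117, 118, 118, 117, 117, 118, 117, 117, 117, 117, 118, 117, 118, 118, 118, 116, 118, 118, 118, 118, 117, 118, 118, 118, 118, 119, 118, 118, 118, 118, 118, 118, 117, 119, 124, 173, 195, 198, 153, 46, 46, 47, 45, 47, 45, 46, 48, 47, 47, 47, 47, 46, 50, 48, 49, 52, 82, 110, 109, 110, 111, 111, 110, 111, 112, 110, 111, 112, 111, 107, 52, 53, 53, 52, 53, 52, 53, 55]
```

```bash
python3 - <<'E'
from h import *
import pickle
f=pickle.load(open('f3.pkl','rb'));s=grab('side');st=robot.state();p=st['eef_pos'];u=proj(s,p);print(u,proj(s,p+[0,0,.02]),proj(s,[.4713,.3133,.096]))
im=s['img'][:,:,::-1].copy();c=im[195:255,255:325]
c=cv2.resize(c,(400,343),interpolation=cv2.INTER_NEAREST);k=400/70
for q,col in((u,(0,0,255)),(proj(s,p+[0,0,.019]),(0,255,255)),(proj(s,[.4713,.3133,.096]),(0,255,0))):
    cv2.circle(c,(int((q[0]+.5-255)*k),int((q[1]+.5-195)*k)),3,col,-1)
w=cv2.resize(f['img'][210:310,220:340][:,:,::-1],(400,343),interpolation=cv2.INTER_CUBIC)
cv2.imwrite('pics/g.png',np.hstack([w,c]))
E
```

```text
[289.33223183 242.12612815] [289.40069366 236.15547543] [289.63928719 237.4558756 ]
```

View pics/g.png

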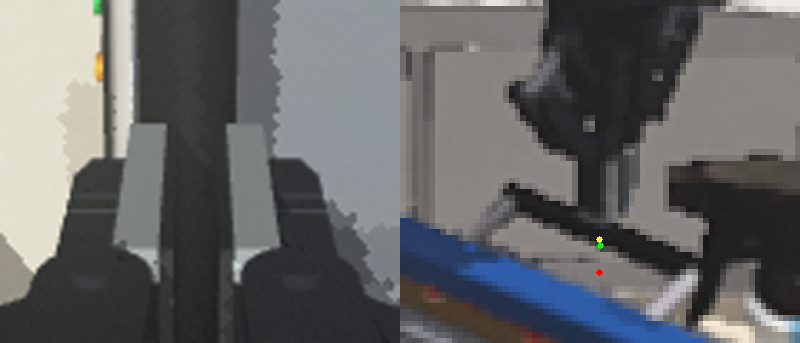

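Right half: the finger tips end at about (600,222), on the far side of and above the handle (its axis at about (600,230)). The reported TCP (red, (600,271)) shows no finger, so the real tips stand some 25–35 mm above the reported TCP. The handle is at z≈0.106, as triangulated. I'll open, lower carefully and watch the force.

Call:
shift_gripper(
  ticks=[
    [0, 0, 0, 0, 0, 0],
    [0, 0, 0, 0, 0, 0],
    [0, 0, 0, 0, 0, 0],
    [0, 0, 0.008, 0, 0, 0],
    [0, 0, 0.007, 0, 0, 0],
    [0, 0, 0, 0, 0, 0],
  ],
  aperture=0.045,
  squeeze=30,
)

```text
clock: 5.9
eef_pos: [0.4714, 0.3139, 0.0649]
tool_rot: [[-0.82, 0.573, 0.0], [0.573, 0.82, 0.002], [0.001, 0.002, -1.0]]
contact_force: [-0.2, 0.3, 0.1]
grip_width: 0.0454
finger_force: 0.0
```

Call:
shift_gripper(
  ticks=[
    [0, 0, 0, 0, 0, 0],
    [0, 0, 0, 0, 0, 0],
    [0, 0, 0, 0, 0, 0],
    [0, 0, 0, 0, 0, 0],
  ],
  aperture=0.003,
  squeeze=30,
)

```text
clock: 6.4
eef_pos: [0.4713, 0.313, 0.0656]
tool_rot: [[-0.82, 0.573, 0.0], [0.573, 0.82, 0.0], [-0.0, 0.0, -1.0]]
contact_force: [-1.6, -4.8, 1.3]
grip_width: 0.0134
finger_force: 31.3
```

Call:
shift_gripper(
  ticks=[
    [0, 0, 0, 0, 0, 0],
    [0, 0, 0, 0, 0, 0],
    [0, 0, 0.005, 0, 0, 0],
    [0, 0, 0.005, 0, 0, 0],
    [0, 0, 0, 0, 0, 0],
  ],
  aperture=0.045,
  squeeze=30,
)

```text
clock: 7.02
eef_pos: [0.4717, 0.3141, 0.0552]
tool_rot: [[-0.82, 0.573, 0.001], [0.573, 0.82, 0.002], [0.001, 0.002, -1.0]]
contact_force: [-0.7, 0.3, -0.0]
grip_width: 0.0447
finger_force: 0.0
```

```bash
python3 - <<'E'
from h import *
import pickle
f=grab('wrist');pickle.dump(f,open('f4.pkl','wb'))
s=grab('side')
st=robot.state();print(st['contact_force'],st['eef_pos']);p=st['eef_pos']
c=cv2.resize(s['img'][195:255,255:325][:,:,::-1],(400,343),interpolation=cv2.INTER_NEAREST)
q=proj(s,p);k=400/70;cv2.circle(c,(int((q[0]+.5-255)*k),int((q[1]+.5-195)*k)),3,(0,0,255),-1)
w=cv2.resize(f['img'][180:320,190:353][:,:,::-1],(400,343),interpolation=cv2.INTER_CUBIC)
cv2.imwrite('pics/i.png',np.hstack([w,c]))
E
```

```text
[ 0.13262739  0.6895809  -0.04847215] [0.47198778 0.3142083  0.05568733]
```

View pics/i.png

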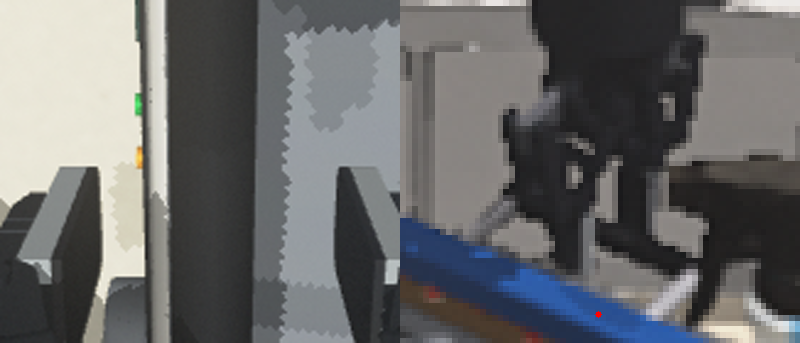

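Side half: the finger tips are at about (575,272) and (650,235), straddling the handle, while the TCP projects to (600,314). So the tips really lie about 30 mm (shut) behind the reported TCP. Handle sits well between the pads now, so I'll close.

Call:
shift_gripper(
  ticks=[
    [0, 0, 0, 0, 0, 0],
    [0, 0, 0, 0, 0, 0],
    [0, 0, 0, 0, 0, 0],
    [0, 0, 0, 0, 0, 0],
  ],
  aperture=0.003,
  squeeze=35,
)

```text
clock: 7.62
eef_pos: [0.4712, 0.313, 0.0556]
tool_rot: [[-0.819, 0.573, 0.0], [0.573, 0.819, 0.0], [-0.0, 0.0, -1.0]]
contact_force: [-2.3, -4.2, 1.6]
grip_width: 0.0136
finger_force: 35.0
```

```bash
python3 - <<'E'
from h import *
s=robot.state();p=s['eef_pos'];print(p)
# handle axis measured .106, sealer frame arc; print TCP deltas in tool axes
q0=np.arcsin((.106-.080)/.133)-.1206;print('q0',q0)
yaw=2.531;R0=s['tool_rot'];x=np.array([np.cos(yaw-np.pi/2),np.sin(yaw-np.pi/2),0])
h=lambda q:-.133*np.cos(.1206+q)*x+.133*np.sin(.1206+q)*np.array([0,0,1])
qs=np.linspace(q0,1.44,13)
for a,b in zip(qs,qs[1:]): print(round(b,2),np.round(R0.T@(h(b)-h(a)),4))
E
```

```text
[0.47120978 0.31297399 0.05555064]
q0 0.07615576217403953
0.19 [-0.      0.0038 -0.0146]
0.3 [-0.      0.0054 -0.0141]
0.42 [-0.      0.007  -0.0134]
0.53 [-0.      0.0085 -0.0125]
0.64 [-0.      0.0098 -0.0115]
0.76 [-0.      0.0111 -0.0103]
0.87 [-0.      0.0122 -0.009 ]
0.99 [-0.      0.0131 -0.0075]
1.1 [-0.      0.0139 -0.006 ]
1.21 [-0.      0.0145 -0.0044]
1.33 [-0.      0.0149 -0.0027]
1.44 [-0.      0.0151 -0.001 ]
```

Call:
shift_gripper(
  ticks=[
    [0, 0.0038, -0.0146, 0, 0, 0],
    [0, 0.0054, -0.0141, 0, 0, 0],
    [0, 0.007, -0.0134, 0, 0, 0],
    [0, 0.0085, -0.0125, 0, 0, 0],
    [0, 0.0098, -0.0115, 0, 0, 0],
    [0, 0.0111, -0.0103, 0, 0, 0],
  ],
)

```text
clock: 8.38
eef_pos: [0.4917, 0.3422, 0.1323]
tool_rot: [[-0.818, 0.575, -0.009], [0.575, 0.818, -0.015], [-0.001, -0.018, -1.0]]
contact_force: [-25.7, -41.4, 36.7]
grip_width: 0.0137
finger_force: 37.1
```

Call:
shift_gripper(
  ticks=[
    [0, 0.0122, -0.009, 0, 0, 0],
    [0, 0.0131, -0.0075, 0, 0, 0],
    [0, 0.0139, -0.006, 0, 0, 0],
    [0, 0.0145, -0.0044, 0, 0, 0],
    [0, 0.0149, -0.0027, 0, 0, 0],
    [0, 0, 0, 0, 0, 0],
    [0, 0, 0, 0, 0, 0],
  ],
)

```text
clock: 9.25
eef_pos: [0.5397, 0.4093, 0.1666]
tool_rot: [[-0.82, 0.573, 0.009], [0.573, 0.82, 0.007], [-0.003, 0.011, -1.0]]
contact_force: [-1.9, -0.5, 24.8]
grip_width: 0.0134
finger_force: 39.5
```

Call:
shift_gripper(
  ticks=[
    [0, 0.005, -0.005, 0, 0, 0],
    [0, 0.005, -0.001, 0, 0, 0],
    [0, 0.004, 0, 0, 0, 0],
    [0, 0, 0, 0, 0, 0],
    [0, 0, 0, 0, 0, 0],
  ],
)

```text
clock: 9.88
eef_pos: [0.5433, 0.4148, 0.1675]
tool_rot: [[-0.819, 0.574, -0.003], [0.574, 0.819, -0.005], [-0.001, -0.006, -1.0]]
contact_force: [-7.6, -17.9, 7.7]
grip_width: 0.0137
finger_force: 38.1
```

Call:
shift_gripper(
  ticks=[
    [0, 0.002, 0, 0, 0, 0],
    [0, 0, 0, 0, 0, 0],
    [0, -0.003, 0, 0, 0, 0],
    [0, 0, 0, 0, 0, 0],
  ],
)

```text
clock: 10.38
eef_pos: [0.5433, 0.4148, 0.1675]
tool_rot: [[-0.819, 0.574, -0.002], [0.574, 0.819, -0.004], [-0.001, -0.004, -1.0]]
contact_force: [-5.3, -13.9, 4.5]
grip_width: 0.0134
finger_force: 37.8
```

Call:
shift_gripper(
  ticks=[
    [0, 0, 0, 0, 0, 0],
    [0, 0, 0, 0, 0, 0],
    [0, 0, 0, 0, 0, 0],
    [0, 0, -0.04, 0, 0, 0],
    [0, 0, -0.05, 0, 0, 0],
    [0, 0, -0.05, 0, 0, 0],
    [0, 0, -0.04, 0, 0, 0],
    [-0.06, -0.02, 0, 0, 0, 0],
    [-0.06, -0.02, 0, 0, 0, 0],
    [0, 0, 0, 0, 0, 0],
  ],
  aperture=0.045,
)

```text
clock: 11.62
eef_pos: [0.6216, 0.3137, 0.3472]
tool_rot: [[-0.817, 0.577, 0.002], [0.577, 0.817, 0.002], [-0.0, 0.002, -1.0]]
contact_force: [-0.3, 1.4, -0.4]
grip_width: 0.0451
finger_force: 0.0
```

```bash
python3 - <<'E'
from h import *
import pickle
f=grab('wrist');pickle.dump(f,open('f5.pkl','wb'))
cv2.imwrite('pics/k.png',cv2.cvtColor(f['img'],cv2.COLOR_RGB2BGR))
h=cv2.cvtColor(f['img'],cv2.COLOR_RGB2HSV);m=cv2.inRange(h,(0,140,90),(6,255,255))|cv2.inRange(h,(174,140,90),(180,255,255))
k,l,st,ce=cv2.connectedComponentsWithStats(m)
for i in range(1,k):
    if st[i,4]>15: print(st[i].tolist(),ce[i],np.round(onz(f,ce[i],.068),4))
print(blue(f,(100,0,560,250))[2].tolist())
E
```

```text
[299, 0, 7, 151, 632] [301.9414557   72.50632911] [0.5423 0.4085 0.068 ]
[251, 10, 6, 7, 37] [253.56756757  12.94594595] [0.4509 0.398  0.068 ]
[252, 67, 6, 6, 30] [254.66666667  69.5       ] [0.5041 0.3606 0.068 ]
[253, 119, 6, 6, 29] [255.72413793 121.5862069 ] [0.5574 0.3231 0.068 ]
[[299.07435607910156, 0.289794921875], [312.99473571777344, -0.16217041015625], [318.0303192138672, 154.93406677246094], [304.1099395751953, 155.3860321044922]]
```

Marks measured at (.4509,.3980), (.5041,.3606), (.5574,.3231), with spacing exactly 65 mm at z=0.068 and within 0.5 mm of the handle-based prediction. Now to the dock.

```bash
python3 - <<'E'
from h import *
plan([.45,-.18,.40],Rdown(2.74),n=9)
E
```

```text
n 9 row [-0.0109, -0.0573, -0.0059, 0.0003, -0.0, -0.0235] total t [-0.1459 -0.5033 -0.0539]
```

Call:
shift_gripper(
  ticks=[
    [-0.011, -0.057, -0.006, 0, 0, -0.0235],
    [-0.011, -0.057, -0.006, 0, 0, -0.0235],
    [-0.011, -0.057, -0.006, 0, 0, -0.0235],
    [-0.011, -0.057, -0.006, 0, 0, -0.0235],
    [-0.011, -0.057, -0.006, 0, 0, -0.0235],
    [-0.011, -0.057, -0.006, 0, 0, -0.0235],
    [-0.011, -0.057, -0.006, 0, 0, -0.0235],
    [-0.011, -0.057, -0.006, 0, 0, -0.0235],
    [-0.011, -0.057, -0.006, 0, 0, -0.0235],
    [0, 0, 0, 0, 0, 0],
    [0, 0, 0, 0, 0, 0],
  ],
)

```text
clock: 13.05
eef_pos: [0.4525, -0.176, 0.4007]
tool_rot: [[-0.922, 0.388, 0.002], [0.388, 0.922, 0.003], [-0.001, 0.004, -1.0]]
contact_force: [0.0, -0.1, 0.3]
grip_width: 0.0455
finger_force: 0.0
```

```bash
cat >> h.py <<'E'
def orange(f,box=(0,0,560,420)):
    x0,y0,x1,y1=box;h=cv2.cvtColor(f['img'][y0:y1,x0:x1],cv2.COLOR_RGB2HSV)
    m=cv2.inRange(h,(3,150,110),(18,255,255));k,l,st,ce=cv2.connectedComponentsWithStats(m)
    return [(st[i].tolist(),np.round(ce[i]+[x0,y0],1).tolist()) for i in range(1,k) if st[i,4]>25]
E
python3 - <<'E'
from h import *
import pickle
f=grab('wrist');pickle.dump(f,open('f6.pkl','wb'));cv2.imwrite('pics/l.png',f['img'][:,:,::-1])
print(orange(f)); s=grab('side');t=grab('top')
pickle.dump((s,t),open('f6b.pkl','wb'))
print(blue(t,(150,150,260,270))[2].tolist(),blue(s,(220,180,330,270))[2].tolist())
E
```

```text
[([252, 160, 23, 25, 201], [263.0, 172.6])]
[[162.67317581176758, 221.42171478271484], [199.53182220458984, 173.86216163635254], [203.70206832885742, 177.09410095214844], [166.84342193603516, 224.65365600585938]] [[230.65759086608887, 228.52140045166016], [234.66692924499512, 219.07081604003906], [294.73462677001953, 244.55408477783203], [290.7252883911133, 254.00466918945312]]
```

View pics/l.png

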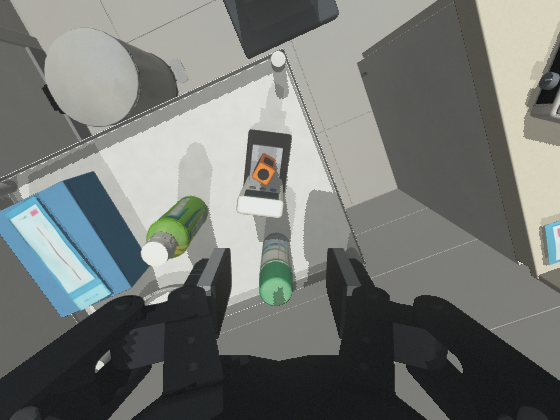

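Wrist view: the probe's top is at about (263,174) in the dock, the display's top edge runs from (238,205) to (286,210), the bottle is at (155,250) and the can cap at (275,285), both clear of it. I'll take a second view, nearer.

Call:
shift_gripper(
  ticks=[
    [-0.035, 0, 0.035, 0, 0, 0],
    [-0.035, 0, 0.035, 0, 0, 0],
    [0, 0, 0, 0, 0, 0],
    [0, 0, 0, 0, 0, 0],
  ],
)

```text
clock: 13.7
eef_pos: [0.5169, -0.2027, 0.3311]
tool_rot: [[-0.922, 0.386, 0.002], [0.386, 0.922, 0.003], [-0.0, 0.003, -1.0]]
contact_force: [-0.9, 0.1, 0.8]
grip_width: 0.0452
finger_force: 0.0
```

```bash
python3 - <<'E'
from h import *
import pickle
f=pickle.load(open('f6.pkl','rb'));g=grab('wrist');pickle.dump(g,open('f7.pkl','wb'))
print(orange(g))
a=f['img'][120:225,220:310][:,:,::-1];b=g['img'][40:200,200:320][:,:,::-1]
A=cv2.resize(a,(400,467),interpolation=cv2.INTER_CUBIC);B=cv2.resize(b,(350,467),interpolation=cv2.INTER_CUBIC)
cv2.imwrite('pics/m.png',np.hstack([A,B]))
E
```

```text
[([245, 98, 29, 30, 338], [258.8, 112.4])]
```

View pics/m.png

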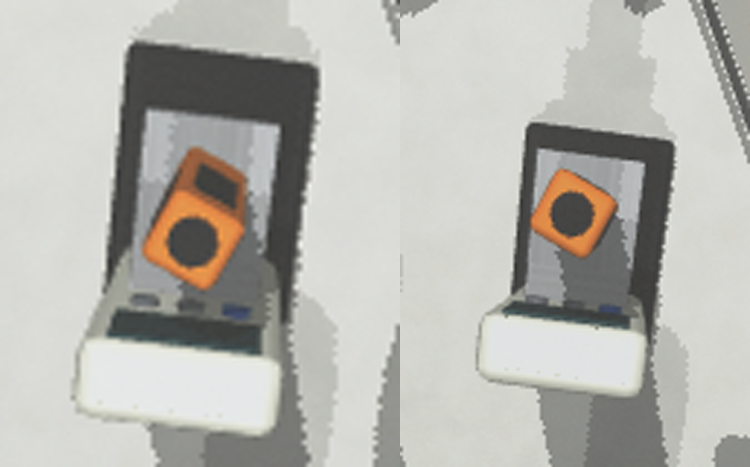

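Both crops show the probe's square top with its black dot, at left-crop (192,242) and right-crop (173,213). The square is turned some 30° relative to the dock (base front edge at 7°, probe edges at about 36° in the image), so I must align to the measured faces, not to the dock.

```bash
python3 - <<'E'
from h import *
import pickle
f=pickle.load(open('f6.pkl','rb'));g=pickle.load(open('f7.pkl','rb'))
def dot(ff,c):
    x,y=int(c[0])-9,int(c[1])-9;v=ff['img'][y:y+19,x:x+19].max(2)
    k,l,st,ce=cv2.connectedComponentsWithStats((v<110).astype(np.uint8))
    i=l[9,9];return ce[i]+[x,y],st[i,4]
a,na=dot(f,(263,174));b,nb=dot(g,(259,113));print(a,na,b,nb)
p,e=tri([ray(f,a),ray(g,b)]);print('dot',p,e)
h=cv2.cvtColor(g['img'],cv2.COLOR_RGB2HSV);m=np.zeros((420,560),np.uint8);m[90:136,235:285]=cv2.inRange(h,(3,120,90),(20,255,255))[90:136,235:285]
c=max(cv2.findContours(m,0,2)[0],key=cv2.contourArea);r=cv2.minAreaRect(c);bp=cv2.boxPoints(r);print(r)
z=p[2];W=np.array([onz(g,q,z) for q in bp]);print(np.round(W,4).tolist());E=np.roll(W,-1,0)-W
print('sides',np.linalg.norm(E,axis=1),'yaws deg mod90',np.degrees(np.arctan2(E[:,1],E[:,0]))%90,'centre',W.mean(0))
# dock edges: base front (z .012) and display top edge (z .165)
P=lambda x,y:(200+(x-400)/2.917,40+y/2.917)
for A,B,z in((P(532,126),P(670,142),.012),(P(485,312),P(640,336),.165)):
    u,v=onz(g,A,z),onz(g,B,z);d=v-u;print('edge',np.linalg.norm(d),np.degrees(np.arctan2(d[1],d[0])),u,v)
print('tool yaw',np.degrees(np.arctan2(robot.state()['tool_rot'][1,0],robot.state()['tool_rot'][0,0])))
# bar check
s,t=pickle.load(open('f6b.pkl','rb'))
E
```

```text
[262.88541667 173.98958333] 96 [258.46428571 112.875     ] 168
dot [ 0.44643243 -0.19178598  0.19329162] [5.575612494180935e-05, 5.57561249418151e-05]
((258.7205810546875, 112.63236236572266), (23.838302612304688, 23.666805267333984), 30.963754653930664)
[[0.4438, -0.2069, 0.1933], [0.4318, -0.1893, 0.1933], [0.4488, -0.1763, 0.1933], [0.4612, -0.1938, 0.1933]]
sides [0.02123753 0.02139697 0.02143817 0.02173973] yaws deg mod90 [34.20928432 37.35738279 35.15294135 36.78594351] centre [ 0.44640106 -0.1915736   0.19329162]
edge 0.0676797428121861 61.08332908135019 [ 0.39844994 -0.20236228  0.012     ] [ 0.43117561 -0.14312059  0.012     ]
edge 0.05552566225761052 58.52352739474518 [ 0.46518721 -0.23481984  0.165     ] [ 0.49417985 -0.18746452  0.165     ]
tool yaw 157.24697665558327
```

```bash
python3 - <<'E'
from h import *
plan([.4464,-.1917,.21],Rdown(np.radians(126)),n=4)
E
```

```text
n 4 row [0.0164, -0.0078, 0.0304, 0.0008, 0.0003, 0.1363] total t [ 0.0697 -0.0172  0.1216]
```

Call:
shift_gripper(
  ticks=[
    [0.0164, -0.0078, 0.0304, 0.001, 0, 0.136],
    [0.0164, -0.0078, 0.0304, 0.001, 0, 0.136],
    [0.0164, -0.0078, 0.0304, 0.001, 0, 0.136],
    [0.0164, -0.0078, 0.0304, 0, 0, 0.137],
    [0, 0, 0, 0, 0, 0],
    [0, 0, 0, 0, 0, 0],
  ],
  aperture=0.042,
)

```text
clock: 14.5
eef_pos: [0.4476, -0.193, 0.2111]
tool_rot: [[-0.59, 0.808, 0.003], [0.808, 0.59, -0.002], [-0.003, 0.001, -1.0]]
contact_force: [0.4, 0.1, 0.2]
grip_width: 0.0419
finger_force: 0.0
```

```bash
python3 - <<'E'
from h import *
import pickle
plan([.4464,-.1917,.105],Rdown(np.radians(126)),n=1)
f=grab('wrist');pickle.dump(f,open('f8.pkl','wb'))
print(proj(f,[.4464,-.1917,.193]),orange(f))
for r in (200,215,230,245): print(r,f['img'][r,200:360:2].max(1).tolist())
E
```

```text
n 1 row [0.0022, -0.0003, 0.1061, 0.0014, 0.0033, 0.0023] total t [ 0.0022 -0.0003  0.1061]
[277.12748704 225.92782995] [([260, 180, 35, 61, 1114], [276.8, 212.8])]
200 [207, 203, 205, 203, 203, 204, 204, 202, 203, 204, 205, 207, 207, 207, 206, 207, 205, 206, 206, 204, 204, 203, 202, 202, 203, 203, 201, 201, 184, 145, 140, 131, 139, 136, 57, 55, 55, 56, 55, 55, 55, 54, 55, 56, 135, 122, 101, 95, 93, 93, 93, 93, 93, 100, 108, 96, 97, 99, 101, 96, 58, 55, 80, 119, 175, 175, 176, 176, 176, 176, 177, 180, 202, 202, 201, 204, 203, 201, 199, 200]
215 [179, 202, 203, 203, 202, 203, 204, 207, 204, 203, 203, 204, 203, 203, 202, 201, 200, 200, 200, 201, 201, 201, 201, 203, 203, 201, 199, 200, 200, 204, 152, 212, 216, 216, 216, 215, 216, 216, 215, 204, 215, 216, 214, 215, 215, 216, 194, 129, 94, 92, 91, 89, 90, 92, 92, 92, 92, 89, 96, 98, 139, 130, 115, 105, 106, 105, 107, 174, 174, 173, 173, 174, 174, 172, 172, 173, 200, 198, 198, 199]
230 [177, 178, 179, 178, 177, 176, 177, 178, 177, 176, 177, 201, 201, 200, 200, 202, 200, 200, 200, 202, 201, 203, 204, 205, 203, 202, 203, 202, 201, 202, 177, 206, 216, 213, 61, 61, 60, 62, 62, 61, 64, 61, 62, 62, 200, 215, 195, 133, 62, 68, 96, 95, 96, 96, 97, 97, 93, 69, 49, 50, 54, 148, 147, 139, 132, 122, 102, 107, 106, 107, 107, 108, 107, 116, 173, 173, 173, 173, 175, 178]
245 [178, 178, 180, 179, 180, 178, 178, 177, 175, 176, 176, 176, 177, 175, 179, 200, 200, 198, 199, 200, 200, 200, 200, 199, 200, 200, 201, 200, 201, 201, 201, 200, 200, 140, 147, 146, 148, 147, 145, 62, 59, 58, 58, 57, 58, 57, 57, 51, 50, 56, 50, 55, 49, 55, 54, 47, 56, 65, 66, 76, 109, 175, 189, 203, 214, 218, 214, 206, 178, 123, 106, 106, 107, 108, 108, 106, 107, 104, 105, 106]
```

Probe is centred and square between the fingers (orange cols 261–292, projected 277). Going down to grasp.

Call:
shift_gripper(
  ticks=[
    [0.001, 0, 0.035, 0.001, 0.003, 0.002],
    [0.001, 0, 0.035, 0, 0, 0],
    [0, 0, 0.02, 0, 0, 0],
    [0, 0, 0.016, 0, 0, 0],
    [0, 0, 0, 0, 0, 0],
    [0, 0, 0, 0, 0, 0],
  ],
)

```text
clock: 15.3
eef_pos: [0.446, -0.1912, 0.1041]
tool_rot: [[-0.586, 0.81, -0.001], [0.81, 0.586, 0.001], [0.001, -0.0, -1.0]]
contact_force: [-0.3, -0.4, -0.8]
grip_width: 0.042
finger_force: 0.0
```

```bash
python3 - <<'E'
from h import *
plan([.4464,-.1917,.105],Rdown(np.radians(126)),n=1)
E
```

```text
n 1 row [-0.0006, 0.0001, -0.0009, -0.0003, -0.0012, -0.002] total t [-0.0006  0.0001 -0.0009]
```

Call:
shift_gripper(
  ticks=[
    [0, 0, 0, 0, 0, 0],
    [0, 0, 0, 0, 0, 0],
    [0, 0, 0, 0, 0, 0],
    [0, 0, 0, 0, 0, 0],
  ],
  aperture=0.015,
  squeeze=60,
)

```text
clock: 15.8
eef_pos: [0.4456, -0.1911, 0.104]
tool_rot: [[-0.586, 0.811, -0.001], [0.811, 0.586, 0.001], [0.001, -0.0, -1.0]]
contact_force: [-0.4, -0.2, 5.3]
grip_width: 0.0215
finger_force: 58.5
```

```bash
python3 - <<'E'
from h import *
import pickle
f=grab('wrist');pickle.dump(f,open('f9.pkl','wb'));print(orange(f),robot.state()['eef_pos'])
E
```

```text
[([247, 221, 66, 136, 3830], [280.6, 295.1])] [ 0.44553997 -0.19108     0.10398248]
```

Call:
shift_gripper(
  ticks=[
    [0, 0, -0.015, 0, 0, 0],
    [0, 0, -0.03, 0, 0, 0],
    [0, 0, -0.045, 0, 0, 0],
    [0, 0, -0.05, 0, 0, 0],
    [0, 0, -0.05, 0, 0, 0],
    [0, 0, -0.03, 0, 0, 0],
    [0, 0, 0, 0, 0, 0],
    [0, 0, 0, 0, 0, 0],
  ],
)

```text
clock: 16.85
eef_pos: [0.445, -0.1908, 0.3222]
tool_rot: [[-0.586, 0.811, -0.003], [0.811, 0.586, 0.002], [0.004, -0.001, -1.0]]
contact_force: [-0.5, 0.5, -1.9]
grip_width: 0.0211
finger_force: 58.7
```

```bash
python3 - <<'E'
from h import *
import pickle
f=grab('wrist');pickle.dump(f,open('f10.pkl','wb'));print(orange(f))
s=robot.state();p=s['eef_pos'];T=s['tool_rot']
print('tip proj',proj(f,p+T@[-.001,0,.085]),'shoulder',proj(f,p+T@[-.001,0,.009]),'eyelet',proj(f,[.4464,-.1917,.095]))
for r in range(90,250,10): print(r,f['img'][r,250:306:2].max(1).tolist())
sd=grab('side');print(orange(sd),proj(sd,p+T@[0,0,.009]),proj(sd,p+T@[0,0,-.089]))
# approach to marks
y=np.radians(126)
plan([.4509,.3980,.30],Rdown(y+.6),n=12)
E
```

```text
[([246, 221, 67, 136, 4001], [280.2, 295.9])]
tip proj [277.57824997 201.69853471] shoulder [277.25841543 235.01631606] eyelet [278.71922087 173.012501  ]
90 [152, 152, 152, 152, 150, 151, 151, 221, 220, 221, 221, 221, 221, 219, 153, 162, 154, 103, 181, 177, 178, 178, 178, 178, 179, 179, 179, 179]
100 [222, 223, 221, 219, 160, 223, 222, 225, 223, 224, 222, 222, 223, 223, 223, 223, 224, 225, 223, 223, 152, 152, 220, 96, 157, 179, 179, 178]
110 [223, 224, 223, 223, 224, 224, 223, 223, 223, 222, 202, 204, 222, 222, 221, 222, 222, 222, 223, 223, 221, 219, 221, 220, 220, 221, 217, 151]
120 [204, 203, 203, 200, 202, 199, 201, 199, 198, 198, 199, 202, 203, 207, 224, 222, 222, 222, 223, 222, 222, 222, 221, 221, 221, 221, 220, 219]
130 [205, 201, 200, 200, 200, 200, 222, 201, 202, 201, 201, 199, 202, 202, 202, 201, 200, 199, 157, 75, 75, 204, 222, 222, 223, 223, 223, 223]
140 [198, 198, 200, 198,
[... 1107 characters left out ...]
186, 185, 151, 154, 132, 131, 127, 122, 117, 152, 194, 194, 195, 196, 232, 232, 232, 232, 232, 229]
230 [219, 219, 218, 218, 214, 154, 152, 148, 150, 150, 150, 149, 148, 148, 147, 146, 147, 148, 146, 148, 148, 147, 138, 119, 179, 232, 232, 232]
240 [218, 219, 217, 214, 154, 152, 150, 150, 148, 148, 148, 148, 148, 149, 148, 148, 147, 148, 147, 146, 147, 145, 145, 130, 114, 216, 215, 215]
[([301, 107, 7, 11, 60], [304.4, 112.4]), ([450, 130, 7, 13, 45], [451.8, 135.7]), ([437, 225, 20, 10, 92], [445.4, 229.7]), ([412, 228, 15, 6, 35], [419.2, 230.6])] [303.41771464 117.52551485] [303.96844755  90.44851057]
n 12 row [0.0305, 0.0394, 0.0019, -0.0, -0.0004, -0.0502] total t [0.4735 0.3497 0.0235]
```

```bash
python3 - <<'E'
from h import *
import pickle
f=pickle.load(open('f10.pkl','rb'));im=f['img']
v=im[160:184,262:296].max(2);k,l,st,ce=cv2.connectedComponentsWithStats((v<115).astype(np.uint8))
i=l[10,16];c=ce[i]+[262,160];print('hole',c,st[i],onz(f,c,.095))
for r in range(192,222,2): print(r,[tuple(x) for x in im[r,270:290:1].tolist()][0:20:1] if r in(198,204) else im[r,270:290].max(1).tolist())
E
```

```text
hole [278.55357143 172.41071429] [ 11   7  12  12 112] [ 0.44578973 -0.19120821  0.095     ]
192 [157, 156, 157, 160, 161, 159, 159, 161, 157, 163, 164, 164, 164, 162, 160, 159, 159, 160, 161, 162]
194 [162, 156, 156, 156, 160, 161, 163, 165, 163, 160, 159, 157, 161, 159, 163, 165, 165, 163, 163, 161]
196 [116, 163, 160, 163, 162, 160, 159, 159, 159, 161, 162, 164, 164, 162, 162, 159, 158, 160, 160, 161]
198 [(66, 67, 65), (83, 84, 83), (154, 157, 157), (155, 158, 159), (157, 159, 159), (159, 162, 161), (160, 162, 162), (160, 161, 162), (151, 143, 139), (148, 143, 139), (158, 160, 161), (155, 157, 157), (157, 160, 160), (156, 157, 158), (157, 159, 160), (158, 161, 161), (157, 160, 160), (159, 162, 161), (160, 162, 162), (158, 160, 162)]
200 [67, 86, 117, 164, 159, 146, 196, 203, 182, 197, 205, 140, 130, 161, 162, 160, 159, 157, 158, 161]
202 [125, 89, 154, 142, 168, 194, 134, 132, 127, 120, 110, 119, 174, 141, 160, 160, 163, 161, 124, 94]
204 [(216, 216, 212), (183, 184, 176), (154, 155, 146), (163, 161, 149), (184, 135, 107), (139, 119, 101), (117, 117, 115), (114, 115, 114), (112, 
[... 282 characters left out ...]
, 163, 162]
208 [215, 153, 157, 143, 113, 116, 117, 116, 112, 108, 103, 98, 90, 96, 164, 160, 111, 108, 69, 65]
210 [216, 154, 157, 129, 116, 115, 115, 115, 112, 107, 103, 98, 91, 83, 66, 65, 64, 66, 64, 65]
212 [201, 156, 157, 115, 114, 116, 116, 114, 111, 107, 101, 96, 90, 82, 64, 65, 64, 64, 64, 66]
214 [185, 157, 158, 120, 115, 116, 116, 112, 111, 106, 100, 95, 90, 83, 67, 66, 64, 62, 65, 64]
216 [169, 157, 160, 121, 115, 117, 116, 112, 110, 102, 84, 96, 89, 85, 67, 63, 71, 78, 79, 88]
218 [168, 158, 161, 109, 116, 117, 115, 112, 110, 104, 100, 95, 89, 84, 86, 128, 129, 195, 207, 147]
220 [151, 156, 154, 129, 132, 131, 131, 129, 127, 126, 122, 120, 117, 119, 152, 189, 194, 194, 194, 196]
```

Eyelet measured at (.4458,−.1912), which agrees with the grasp TCP; the tip lies within 1 mm of the tool axis. I'll keep this yaw and go above the left mark.

```bash
python3 - <<'E'
from h import *
plan([.4498,.3985,.30],Rdown(np.radians(126)),n=11)
E
```

```text
n 11 row [0.0431, 0.0318, 0.0021, -0.0002, -0.0005, -0.0003] total t [0.4745 0.3491 0.0235]
```

Call:
shift_gripper(
  ticks=[
    [0.043, 0.0318, 0.002, 0, 0, 0],
    [0.043, 0.0318, 0.002, 0, 0, 0],
    [0.043, 0.0318, 0.002, 0, 0, 0],
    [0.043, 0.0318, 0.002, 0, 0, 0],
    [0.043, 0.0318, 0.002, 0, 0, 0],
    [0.043, 0.0318, 0.002, 0, 0, 0],
    [0.043, 0.0318, 0.002, 0, 0, 0],
    [0.043, 0.0318, 0.002, 0, 0, 0],
    [0.043, 0.0318, 0.002, 0, 0, 0],
    [0.043, 0.0318, 0.002, 0, 0, 0],
    [0.043, 0.0318, 0.002, 0, 0, 0],
    [0, 0, 0, 0, 0, 0],
  ],
)

```text
clock: 18.45
eef_pos: [0.4507, 0.4, 0.2995]
tool_rot: [[-0.589, 0.808, -0.005], [0.808, 0.589, 0.001], [0.004, -0.004, -1.0]]
contact_force: [-0.4, -0.4, -1.0]
grip_width: 0.0215
finger_force: 59.2
```

Call:
shift_gripper(
  ticks=[
    [0, 0, 0.04, 0, 0, 0],
    [0, 0, 0.04, 0, 0, 0],
    [0, 0, 0.02, 0, 0, 0],
    [0, 0, 0, 0, 0, 0],
    [0, 0, 0, 0, 0, 0],
  ],
)

```text
clock: 19.08
eef_pos: [0.4521, 0.3972, 0.2029]
tool_rot: [[-0.585, 0.811, -0.002], [0.811, 0.585, 0.002], [0.003, -0.0, -1.0]]
contact_force: [-0.3, 1.0, -0.9]
grip_width: 0.0212
finger_force: 59.1
```

```bash
python3 - <<'E'
from h import *
import pickle
f=grab('wrist');pickle.dump(f,open('f11.pkl','wb'))
s=robot.state();p=s['eef_pos'];T=s['tool_rot'];print(p,s['joint_pos'],s['contact_force'])
plan([.4498,.3985,.165],Rdown(np.radians(126)),n=1)
h=cv2.cvtColor(f['img'],cv2.COLOR_RGB2HSV);m=cv2.inRange(h,(0,140,90),(6,255,255))|cv2.inRange(h,(174,140,90),(180,255,255))
k,l,st,ce=cv2.connectedComponentsWithStats(m)
for i in range(1,k):
    if st[i,4]>15: print(st[i].tolist(),ce[i],np.round(onz(f,ce[i],.068),4))
print('tip',proj(f,p+T@[-.001,.0006,.085]))
for r in range(194,214,2): print(r,f['img'][r,266:292].tolist() if r==204 else f['img'][r,266:292].max(1).tolist())
E
```

```text
[0.45229008 0.39747534 0.20320325] [0.59788864 0.43696587 0.07359997 1.20687675 0.00289303 1.5435248 ] [ 0.02393947  0.55895834 -1.32527431]
n 1 row [0.0022, -0.0014, 0.0382, 0.0006, -0.0029, -0.0032] total t [ 0.0022 -0.0014  0.0382]
[338, 148, 48, 144, 1058] [360.88846881 218.35444234] [0.5373 0.4205 0.068 ]
[274, 183, 8, 8, 54] [277.61111111 186.61111111] [0.4511 0.3981 0.068 ]
tip [278.93105494 202.09221022]
194 [146, 147, 147, 145, 144, 136, 160, 156, 157, 157, 156, 156, 157, 156, 155, 158, 157, 158, 157, 157, 157, 158, 158, 157, 94, 105]
196 [147, 145, 148, 146, 148, 143, 160, 157, 157, 155, 157, 157, 156, 158, 156, 155, 156, 156, 157, 157, 157, 157, 157, 157, 149, 84]
198 [146, 146, 147, 
[... 654 characters left out ...]
74], [190, 129, 91], [137, 114, 88], [156, 131, 100], [156, 131, 101], [155, 131, 99], [157, 132, 100], [156, 133, 100], [156, 132, 100], [157, 131, 99], [158, 133, 101]]
206 [148, 146, 147, 146, 146, 146, 147, 144, 118, 118, 118, 116, 114, 109, 104, 97, 94, 123, 157, 157, 156, 156, 157, 158, 158, 158]
208 [147, 145, 145, 145, 148, 146, 145, 131, 116, 119, 119, 116, 114, 108, 103, 96, 89, 107, 155, 158, 157, 157, 158, 157, 156, 158]
210 [146, 147, 146, 147, 147, 147, 144, 123, 114, 118, 118, 116, 113, 109, 104, 97, 88, 92, 156, 156, 156, 157, 157, 156, 157, 157]
212 [144, 146, 146, 146, 146, 146, 142, 116, 117, 119, 118, 115, 113, 108, 102, 95, 89, 92, 157, 156, 157, 157, 156, 157, 157, 157]
```

Call:
shift_gripper(
  ticks=[
    [0.001, -0.001, 0.02, 0, 0, 0],
    [0.001, 0, 0.017, 0, -0.002, -0.002],
    [0, 0, 0, 0, 0, 0],
    [0, 0, 0, 0, 0, 0],
    [0, 0, 0, 0, 0, 0],
  ],
)

```text
clock: 19.75
eef_pos: [0.4502, 0.3989, 0.1661]
tool_rot: [[-0.587, 0.81, 0.0], [0.81, 0.587, 0.001], [0.001, 0.001, -1.0]]
contact_force: [0.0, 0.4, -0.7]
grip_width: 0.0215
finger_force: 59.2
```

```bash
python3 - <<'E'
from h import *
plan([.4503,.3985,.149],Rdown(np.radians(126)),n=1)
E
```

```text
n 1 row [-0.0004, -0.0002, 0.0171, 0.0007, -0.001, -0.0009] total t [-0.0004 -0.0002  0.0171]
```

Call:
shift_gripper(
  ticks=[
    [0, 0, 0.009, 0, 0, 0],
    [0, 0, 0.004, 0, 0, 0],
    [0, 0, 0.004, 0, 0, 0],
    [0, 0, 0, 0, 0, 0],
    [0, 0, 0, 0, 0, 0],
  ],
)

```text
clock: 20.38
eef_pos: [0.4495, 0.3986, 0.1483]
tool_rot: [[-0.587, 0.81, -0.001], [0.81, 0.587, 0.0], [0.001, -0.001, -1.0]]
contact_force: [-0.9, -0.8, 3.7]
grip_width: 0.0213
finger_force: 59.7
```

Call:
shift_gripper(
  ticks=[
    [0, 0, 0, 0, 0, 0],
    [0, 0, 0, 0, 0, 0],
    [0, 0, 0, 0, 0, 0],
    [0, 0, 0, 0, 0, 0],
    [0, 0, 0, 0, 0, 0],
    [0, 0, 0, 0, 0, 0],
    [0, 0, -0.012, 0, 0, 0],
    [0, 0, -0.01, 0, 0, 0],
    [-0.0306, 0.0105, 0, 0, 0, 0],
    [-0.0306, 0.0105, 0, 0, 0, 0],
    [0, 0, 0, 0, 0, 0],
    [0, 0, 0, 0, 0, 0],
  ],
)

```text
clock: 21.88
eef_pos: [0.5023, 0.3615, 0.1702]
tool_rot: [[-0.587, 0.81, -0.002], [0.81, 0.587, 0.0], [0.001, -0.001, -1.0]]
contact_force: [0.1, -0.5, -0.9]
grip_width: 0.0214
finger_force: 59.3
```

```bash
python3 - <<'E'
from h import *
plan([.5035,.3611,.149],Rdown(np.radians(126)),n=1)
E
```

```text
n 1 row [-0.0011, 0.0008, 0.0212, -0.0011, -0.0013, -0.0011] total t [-0.0011  0.0008  0.0212]
```

Call:
shift_gripper(
  ticks=[
    [-0.001, 0.0008, 0.008, 0, 0, 0],
    [0, 0, 0.005, 0, 0, 0],
    [0, 0, 0.004, 0, 0, 0],
    [0, 0, 0.004, 0, 0, 0],
    [0, 0, 0, 0, 0, 0],
    [0, 0, 0, 0, 0, 0],
    [0, 0, 0, 0, 0, 0],
  ],
)

```text
clock: 22.75
eef_pos: [0.5036, 0.3611, 0.1491]
tool_rot: [[-0.587, 0.809, -0.002], [0.809, 0.587, 0.0], [0.001, -0.001, -1.0]]
contact_force: [-2.1, 0.1, 3.1]
grip_width: 0.0208
finger_force: 59.6
```

Call:
shift_gripper(
  ticks=[
    [0, 0, 0, 0, 0, 0],
    [0, 0, 0, 0, 0, 0],
    [0, 0, 0, 0, 0, 0],
    [0, 0, 0, 0, 0, 0],
    [0, 0, 0, 0, 0, 0],
    [0, 0, -0.012, 0, 0, 0],
    [0, 0, -0.01, 0, 0, 0],
    [-0.0308, 0.0105, 0, 0, 0, 0],
    [-0.0308, 0.0105, 0, 0, 0, 0],
    [0, 0, 0, 0, 0, 0],
    [0, 0, 0, 0, 0, 0],
  ],
)

```text
clock: 24.12
eef_pos: [0.5568, 0.3236, 0.1711]
tool_rot: [[-0.587, 0.81, -0.001], [0.81, 0.587, 0.0], [0.001, -0.001, -1.0]]
contact_force: [0.2, -0.0, -0.4]
grip_width: 0.0213
finger_force: 59.2
```

```bash
python3 - <<'E'
from h import *
plan([.5568,.3236,.149],Rdown(np.radians(126)),n=1)
E
```

```text
n 1 row [0.0, 0.0, 0.0221, -0.0009, -0.0011, -0.0011] total t [0.     0.     0.0221]
```

Call:
shift_gripper(
  ticks=[
    [0, 0, 0.009, 0, 0, 0],
    [0, 0, 0.005, 0, 0, 0],
    [0, 0, 0.004, 0, 0, 0],
    [0, 0, 0.004, 0, 0, 0],
    [0, 0, 0, 0, 0, 0],
    [0, 0, 0, 0, 0, 0],
    [0, 0, 0, 0, 0, 0],
  ],
)

```text
clock: 25.0
eef_pos: [0.5568, 0.3235, 0.1491]
tool_rot: [[-0.587, 0.809, -0.001], [0.809, 0.587, 0.0], [0.001, -0.001, -1.0]]
contact_force: [-2.7, 0.1, 3.0]
grip_width: 0.0213
finger_force: 59.6
```

Call:
shift_gripper(
  ticks=[
    [0, 0, 0, 0, 0, 0],
    [0, 0, 0, 0, 0, 0],
    [0, 0, 0, 0, 0, 0],
    [0, 0, 0, 0, 0, 0],
    [0, 0, 0, 0, 0, 0],
    [0, 0, -0.03, 0, 0, 0],
    [0, 0, -0.05, 0, 0, 0],
    [0, 0, -0.06, 0, 0, 0],
    [0, 0, 0, 0, 0, 0],
  ],
)

```text
clock: 26.12
eef_pos: [0.5598, 0.3243, 0.2939]
tool_rot: [[-0.587, 0.81, 0.007], [0.81, 0.587, 0.003], [-0.002, 0.008, -1.0]]
contact_force: [0.1, 0.6, -1.8]
grip_width: 0.0213
finger_force: 59.4
```

```bash
python3 - <<'E'
from h import *
import pickle
f=grab('wrist');pickle.dump(f,open('f12.pkl','wb'))
for r in (198,204,210): print(r,f['img'][r,266:292].max(1).tolist())
plan([.4456,-.1911,.30],Rdown(np.radians(125.85)),n=10)
E
```

```text
198 [133, 134, 134, 134, 135, 134, 133, 130, 77, 57, 59, 60, 69, 67, 59, 59, 61, 63, 68, 78, 92, 94, 99, 135, 134, 138]
204 [133, 135, 134, 133, 134, 134, 133, 136, 169, 132, 107, 104, 105, 99, 93, 100, 175, 138, 158, 139, 119, 124, 137, 137, 135, 136]
210 [156, 135, 118, 124, 137, 136, 132, 112, 104, 106, 108, 106, 102, 98, 94, 91, 81, 83, 136, 137, 139, 138, 137, 137, 136, 137]
n 10 row [-0.0351, -0.0394, -0.001, 0.0004, 0.0001, 0.0002] total t [-0.3504 -0.3938 -0.0105]
```

Call:
shift_gripper(
  ticks=[
    [-0.035, -0.0394, -0.001, 0, 0, 0],
    [-0.035, -0.0394, -0.001, 0, 0, 0],
    [-0.035, -0.0394, -0.001, 0, 0, 0],
    [-0.035, -0.0394, -0.001, 0, 0, 0],
    [-0.035, -0.0394, -0.001, 0, 0, 0],
    [-0.035, -0.0394, -0.001, 0, 0, 0],
    [-0.035, -0.0394, -0.001, 0, 0, 0],
    [-0.035, -0.0394, -0.001, 0, 0, 0],
    [-0.035, -0.0394, -0.001, 0, 0, 0],
    [-0.035, -0.0394, -0.001, 0, 0, 0],
    [0, 0, 0, 0, 0, 0],
    [0, 0, 0, 0, 0, 0],
  ],
)

```text
clock: 27.68
eef_pos: [0.4432, -0.1909, 0.2977]
tool_rot: [[-0.586, 0.81, -0.003], [0.81, 0.586, 0.001], [0.003, -0.002, -1.0]]
contact_force: [-0.8, -0.1, -1.0]
grip_width: 0.0215
finger_force: 59.6
```

```bash
python3 - <<'E'
from h import *
s=robot.state();print(s['eef_pos'])
plan([.4456,-.1911,.20],Rdown(np.radians(125.85)),n=1)
E
```

```text
[ 0.44315917 -0.19089567  0.2977337 ]
n 1 row [-0.0019, 0.002, 0.0977, -0.0016, -0.0028, 0.001] total t [-0.0019  0.002   0.0977]
```

Lower to tip ≈ z 0.11, correct the position, and check.

Call:
shift_gripper(
  ticks=[
    [-0.001, 0.001, 0.03, -0.001, -0.002, 0],
    [0, 0.001, 0.04, 0, 0, 0],
    [0, 0, 0.028, 0, 0, 0],
    [0, 0, 0, 0, 0, 0],
    [0, 0, 0, 0, 0, 0],
    [0, 0, 0, 0, 0, 0],
  ],
)

```text
clock: 28.42
eef_pos: [0.4467, -0.191, 0.2021]
tool_rot: [[-0.588, 0.809, 0.002], [0.809, 0.588, -0.002], [-0.003, 0.001, -1.0]]
contact_force: [0.4, -0.0, -1.3]
grip_width: 0.0216
finger_force: 59.5
```

```bash
python3 - <<'E'
from h import *
import pickle
f=grab('wrist');pickle.dump(f,open('f13.pkl','wb'));im=f['img']
plan([.4456,-.1911,.20],Rdown(np.radians(125.85)),n=1)
p=proj(f,[.4458,-.1912,.095]);print(p,proj(f,robot.state()['eef_pos']+robot.state()['tool_rot']@[-.001,0,.085]))
for r in range(180,214,3): print(r,im[r,262:298].max(1).tolist())
E
```

```text
n 1 row [0.0006, -0.0008, 0.002, 0.0007, 0.0027, 0.0021] total t [ 0.0006 -0.0008  0.002 ]
[276.72740181 193.65391908] [277.5196209  201.98491105]
180 [180, 183, 182, 182, 182, 179, 156, 154, 155, 158, 157, 155, 152, 155, 179, 180, 178, 176, 178, 182, 188, 186, 182, 182, 181, 182, 182, 182, 185, 184, 182, 186, 187, 185, 184, 180]
183 [180, 178, 182, 183, 181, 179, 157, 155, 156, 154, 157, 157, 157, 155, 177, 179, 179, 180, 179, 177, 180, 185, 189, 184, 182, 180, 184, 185, 182, 184, 185, 183, 185, 188, 186, 185]
186 [182, 181, 179, 181, 183, 181, 182, 181, 179, 151, 122, 103, 121, 105, 90, 90, 91, 110, 128, 130, 132, 158, 184, 189, 186, 183, 180, 183, 183, 183, 183, 186, 182, 183, 185, 160]
189 [181, 182, 181, 179, 179, 181, 166, 123, 107, 71, 61, 59, 60, 60, 57, 57, 57, 58, 60, 60, 58, 73, 140, 141, 170, 187, 184, 179, 154, 155, 156, 156, 157, 157, 155, 159]
192 [178, 180, 181, 181, 177,
[... 664 characters left out ...]

204 [154, 154, 152, 151, 153, 153, 151, 153, 153, 153, 153, 151, 174, 133, 110, 109, 106, 102, 95, 93, 126, 132, 152, 151, 151, 149, 97, 96, 102, 150, 152, 159, 157, 156, 155, 154]
207 [152, 153, 153, 151, 150, 151, 152, 151, 152, 153, 151, 135, 107, 110, 109, 109, 106, 102, 97, 91, 86, 119, 152, 149, 97, 94, 96, 96, 96, 96, 95, 97, 108, 158, 155, 153]
210 [148, 151, 152, 153, 152, 152, 151, 151, 151, 150, 151, 123, 107, 109, 109, 109, 105, 100, 97, 90, 84, 87, 152, 152, 148, 95, 96, 95, 96, 95, 94, 94, 98, 105, 158, 154]
213 [150, 148, 150, 151, 153, 153, 151, 150, 152, 151, 147, 112, 108, 110, 109, 109, 104, 100, 95, 90, 84, 86, 137, 152, 153, 151, 146, 95, 94, 95, 95, 95, 92, 93, 95, 98]
```

Call:
shift_gripper(
  ticks=[
    [0.0006, -0.0008, 0.006, 0.001, 0.002, 0.002],
    [0, 0, 0.01, 0, 0, 0],
    [0, 0, 0.012, 0, 0, 0],
    [0, 0, 0.012, 0, 0, 0],
    [0, 0, 0, 0, 0, 0],
  ],
)

```text
clock: 29.1
eef_pos: [0.444, -0.1904, 0.1597]
tool_rot: [[-0.585, 0.811, -0.003], [0.811, 0.585, 0.001], [0.003, -0.002, -1.0]]
contact_force: [0.4, 0.0, 0.1]
grip_width: 0.021
finger_force: 59.6
```

```bash
python3 - <<'E'
from h import *
plan([.4456,-.1911,.1045],Rdown(np.radians(125.85)),n=1)
E
```

```text
n 1 row [-0.0016, 0.0009, 0.0552, -0.0018, -0.003, -0.0003] total t [-0.0016  0.0009  0.0552]
```

Call:
shift_gripper(
  ticks=[
    [-0.0005, 0.0004, 0.015, 0, -0.001, 0],
    [0, 0, 0.015, 0, 0, 0],
    [0, 0, 0.015, 0, 0, 0],
    [0, 0, 0.007, 0, 0, 0],
    [0, 0, 0, 0, 0, 0],
    [0, 0, 0, 0, 0, 0],
  ],
)

```text
clock: 29.85
eef_pos: [0.4458, -0.1913, 0.1095]
tool_rot: [[-0.586, 0.811, 0.0], [0.811, 0.586, -0.001], [-0.001, -0.001, -1.0]]
contact_force: [0.1, 0.4, -0.9]
grip_width: 0.0212
finger_force: 59.6
```

```bash
python3 - <<'E'
from h import *
plan([.4456,-.1911,.1045],Rdown(np.radians(125.85)),n=1)
E
```

```text
n 1 row [0.0003, -0.0001, 0.005, -0.0006, 0.0009, -0.0002] total t [ 0.0003 -0.0001  0.005 ]
```

Call:
shift_gripper(
  ticks=[
    [0, 0, 0.003, 0, 0, 0],
    [0, 0, 0.002, 0, 0, 0],
    [0, 0, 0, 0, 0, 0],
    [0, 0, 0, 0, 0, 0],
  ],
)

```text
clock: 30.35
eef_pos: [0.4455, -0.1912, 0.104]
tool_rot: [[-0.585, 0.811, -0.001], [0.811, 0.585, -0.001], [-0.0, -0.001, -1.0]]
contact_force: [-0.1, -0.3, 1.0]
grip_width: 0.0214
finger_force: 59.9
```

Seated (force changed from −0.9 to +1.0 N at the original grasp height). Release, rise, and verify.

Call:
shift_gripper(
  ticks=[
    [0, 0, 0, 0, 0, 0],
    [0, 0, 0, 0, 0, 0],
    [0, 0, 0, 0, 0, 0],
    [0, 0, 0, 0, 0, 0],
    [0, 0, -0.02, 0, 0, 0],
    [0, 0, -0.04, 0, 0, 0],
    [0, 0, -0.05, 0, 0, 0],
    [0, 0, -0.05, 0, 0, 0],
    [-0.03, 0, -0.05, 0, 0, 0],
    [-0.03, 0, 0, 0, 0, 0],
    [0, 0, 0, 0, 0, 0],
    [0, 0, 0, 0, 0, 0],
  ],
  aperture=0.042,
)

```text
clock: 31.85
eef_pos: [0.4801, -0.2391, 0.3133]
tool_rot: [[-0.585, 0.811, -0.002], [0.811, 0.585, 0.0], [0.002, -0.001, -1.0]]
contact_force: [-0.3, 0.3, -0.1]
grip_width: 0.0419
finger_force: 0.0
```

```bash
python3 - <<'E'
from h import *
import pickle
g=grab('wrist');pickle.dump(g,open('f14.pkl','wb'))
e=proj(g,[.4464,-.1917,.193]);print('expected top',e,'shoulder',proj(g,[.4464,-.1917,.095]),orange(g))
x,y=np.round(e).astype(int)-12;v=g['img'][y:y+25,x:x+25].max(2)
k,l,st,ce=cv2.connectedComponentsWithStats((v<110).astype(np.uint8));i=l[12,12];c=ce[i]+[x,y];print('dot',c,st[i],onz(g,c,.193))
# top/side view of the probe, bar and loose things against the earlier frames
t=grab('top');s=grab('side');s0,t0=pickle.load(open('f6b.pkl','rb'))
print(blue(t,(150,150,260,270))[0],blue(t0,(150,150,260,270))[0],blue(s,(220,180,330,270))[0],blue(s0,(220,180,330,270))[0])
F=pickle.load(open('f0.pkl','rb'));print('side orange',orange(s,(280,140,330,200)),orange(F['side'],(280,140,330,200)))
for nm,(x0,y0,x1,y1) in {'tape':(138,185,176,225),'spray':(120,228,172,275)}.items():
    print(nm,float(np.abs(t['img'][y0:y1,x0:x1].astype(int)-F['top']['img'][y0:y1,x0:x1]).mean()))
for nm,(x0,y0,x1,y1) in {'bottle_can_side':(250,135,330,195),'spray':(300,220,352,330),'tape':(235,290,280,328)}.items():
    print(nm,float(np.abs(s['img'][y0:y1,x0:x1].astype(int)-F['side']['img'][y0:y1,x0:x1]).mean()))
E
```

```text
expected top [278.44595098 126.80875603] shoulder [278.58563852 123.35867454] [([267, 115, 24, 24, 361], [278.4, 126.4])]
dot [278.55789474 126.9       ] [  5   4  16  16 190] [ 0.44652553 -0.19170557  0.193     ]
[183.18762207 199.25790787] [183.18762207 199.25790787] [262.73275757 236.45690155] [262.69610977 236.53774261]
side orange [([20, 8, 7, 25, 102], [302.8, 160.9])] [([20, 23, 7, 10, 52], [302.7, 168.0])]
tape 12.550438596491228
spray 5.3572013093289685
bottle_can_side 20.307777777777776
spray 4.033624708624709
tape 2.8173489278752437
```

Probe stands back at (.4465, −.1917), as at the start. Last check: the bar's angle from the frame after its release.

```bash
python3 - <<'E'
from h import *
import pickle
yaw=.960;x=np.array([np.cos(yaw),np.sin(yaw),0]);y=np.array([-x[1],x[0],0]);z=np.array([0,0,1.])
m=np.array([.5041,.3606,0]);O=m+.012*x
f=pickle.load(open('f5.pkl','rb'));t=grab('top')
def hp(q,s):return O+(.062-.133*np.cos(.1206+q))*x+(.08+.133*np.sin(.1206+q))*z+s*y
for n,ff in(('wrist',f),('top',t)):
    for q in(1.3,1.4): print(n,q,[np.round(proj(ff,hp(q,s)),1).tolist() for s in(-.066,0,.066)])
u=proj(f,hp(1.4,-.02)).round().astype(int);print(u,f['img'][u[1],u[0]-30:u[0]+30].max(1).tolist())
u=proj(t,hp(1.4,0)).round().astype(int);print(u);print(t['img'][u[1]-8:u[1]+9,u[0]-10:u[0]+11].max(2))
E
```

```text
wrist 1.3 [[304.3, 126.6], [305.7, 48.5], [307.3, -40.1]]
wrist 1.4 [[318.8, 126.6], [321.1, 48.2], [323.8, -40.9]]
top 1.3 [[196.3, 182.0], [183.8, 198.6], [171.1, 215.4]]
top 1.4 [[192.9, 179.6], [180.4, 196.1], [167.7, 212.9]]
[320  73] [132, 128, 114, 114, 112, 113, 115, 114, 114, 116, 180, 188, 192, 191, 167, 89, 102, 112, 123, 121, 121, 117, 73, 44, 44, 47, 48, 50, 53, 50, 52, 54, 50, 51, 51, 51, 49, 48, 50, 72, 129, 129, 128, 129, 127, 135, 195, 197, 197, 195, 190, 130, 130, 130, 129, 130, 131, 129, 130, 130]
[180 196]
[[196 196 196 196 195 196 197 196 196 196 195 196 187 146  56  36  41  34
   32  58 107]
 [196 196 196 195 196 197 197 196 197 196 197 196 174  88  36  40  34  30
   43  98 133]
 [196 196 196 195 195 197 197 197 196 196 198 182 125  42  40  37  27  32
   93 132 139]
 [197 197 197 196 197 197 197 197 196 196 182 127  57  38  41  33  40  66
  109 139 138]
 [196 196 196 197 197 184 157 157 157 163 146  56  36  38  35  33  88 127
  134 138 137]
 [196 196 197 197 185 151 139 139 162 166  88  36  40  36  27  43 103 138
  138 139 137]
 [175 196 195 196 180 138 138 138 
[... 245 characters left out ...]
6 184 150 139 119  52  38  40  35  24  43  96 131 135 135 131
  109 141 178]
 [140 148 176 180 138 123  69  37  38  36  29  41  94 131 137 134 130 113
  133 188 175]
 [140 140 169 179 126  83  38  38  38  31  40  94 130 135 137 135 123 104
  171 178 124]
 [127 139 146 145 101  41  40  40  32  29  57 108 136 135 136 130 106 165
  171 123 118]
 [113 140 132 101  53  39  40  34  25  86 127 132 137 136 133 108 146 180
  143  93 125]
 [102 131 121  59  37  41  35  28  42 102 136 137 137 135 115 134 180 157
  106 118 124]
 [ 95 108  85  38  39  39  29  36  63 107 137 136 135 122 133 189 175 111
  119 124 124]
 [ 78  69  43  38  40  29  30  88 127 131 136 135 129 105 169 177 113  99
  123 123 124]]
```

```bash
python3 -c "
from cell import robot
print(robot.job_done())"
```

```text
the job is handed in; nothing more can be done
None
```

I handed the job in at about 32 s: the pressure bar is fully open (about 1.40 rad measured), the left, middle and right marks were pressed in order for about 1 s each at about 4 N, and the probe hangs back in the eyelet where it started; the spray bottle looks unmoved, and I kept clear of the green bottle, spray can and tape, but my final check of those three was inconclusive.

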